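# Make up two clamping kits for the drill press

### The arm

A 6-joint arm with a two-finger parallel gripper is mounted at the origin on the work surface. World frame = base frame: x ahead of the robot, y to its left, z up, the work surface at z = 0. Lengths are in m, angles in degrees, forces in N, time in s.
With the tool pointing down it reaches from about 0.4 to 0.825 m from the base axis. Payload 7 kg.
Tool frame: the origin (TCP) lies midway between the tips of the shut fingers; the grasp point (between the pads) lies 19 mm behind it; z points along the fingers, y is the direction in which the jaws open and shut (so a half turn about z gives the same grasp; the last joint's range is limited). The gripper opens to 88 mm and grips with 3 to 60 N. Pads are 19 mm wide; open, the fingers measure 130 mm over their backs; the gripper's body (78 mm by 193 mm) begins 47 mm behind the grasp point.
Start: joints at [81.652, 20.546, 0.682, 0, -70.136, -16.507], TCP at [0.284, 0.612, 0.227] pointing down, gripper open.
Joint ranges: [-176.03, 176.03], [-82.01, 121.73], [-58.28, 71.71], [-173.87, 95.51], [-174.79, -0.11], [-173.66, 173.66]. Speed limits (degrees/s): [136.94, 136.94, 172.46, 180, 180, 180].

### API

Orientations are given as [roll, pitch, yaw] about the fixed x, y, z axes, in that order (R = Rz(yaw) Ry(pitch) Rx(roll)).
In Python, from plant import sensors, cams, job gives the robot as it stands.
- The arm moves only by the tool move_arm, never from a script. Its argument "commands" is a list of rows, each a list of 7 numbers: the finger opening in cm, from 0 to 8.76, then the shift along the tool's x, y, z in cm, then the turn, a rotation vector about the tool's x, y, z in rad. In form: [[hand, x, y, z, wx, wy, wz], ...]. A call has exactly 8 rows; each row is the pose to reach, as a shift and turn from the pose commanded when the call began, along the tool's axes at that moment; what a row does not reach only later rows make up. A row lasts 1/8 s, in which the tool goes at most 62.5 mm and 10.7 degrees, less where a joint would pass 70% of its speed; a pose out of reach is approached as far as the arm can. A call with a gripper value outside its range is refused whole. The fingers move at their own pace and stop on an object; the grip force is fixed at half the most. Time passes only in rows, so rows that repeat a pose let the fingers close, or fill a call up. It gives the time, the measured TCP pose, the force and the opening at its end, in the units of the state.
- sensors.get_obs(): the state, without advancing time (a new reading comes with each control period).
- cams.snapshot(name): name is "scene" or "top" or "wrist"; returns a dict with "frame" (420x560x3 uint8, red, green, blue), "camera_matrix" (3x3 intrinsics, pixels), "dist_coeffs" ([k1, k2, p1, p2, k3] as OpenCV has them; the pictures are not rectified), "R" (3x3) and "t" (3): a world point X has camera coordinates R X + t. Camera axes: x right, y down, z forward; pixel columns grow to the right and rows downward; lengths in m; the calibration is good to about 2 mm. A picture is of the moment at which its call begins. There is no depth.
- job.close_job(): hands the job in, once; it reports no verdict.
The state is a dict: "clock": time; "joint_pos": joint angles; "qvel": joint speeds; "tau": joint torques, N m; "tool_pos": TCP position; "orientation": TCP orientation; "force": force on the tool from outside, world axes, zero at the start; "moment": the same for the moment, N m; "opening": finger opening in m.
Only numpy, scipy, OpenCV 4.12 (cv2) and the standard library are available. Lean on these libraries where they do the work, as an engineer would, in place of code of your own. Each camera call takes 0.05 s, during which the arm holds its last target.

### The job

Make up the two set-up kits for the drill press from the steel parts on the bench. In the tray with two compartments, put the V-block in the large compartment and the tall slim sleeve in the small one; in the tray with three compartments, put the stepped block in the large compartment and the hexagon nut and the short wide collar in the two small ones, one in each, whichever way round. Every part must end up the same way up as it started, flat on the floor of its compartment, and the spanner, the black block and the tin must stay where they are.

Things in the scene. Friction and masses are not known exactly. Their poses are not given: they have to be found in the camera images.
- tray2: Tray with TWO compartments, blue plastic with a darker blue floor, fixed to the bench, 78 (x) x 148 (y) x 14 mm high, walls and divider 4 mm thick, floor 4 mm thick. Origin: centre of its underside; y along its length, z up. Large compartment: 70 (x) x 78 (y) mm inside, centre at x = 0, y = -31 mm. Small compartment: 70 x 58 mm, centre at x = 0, y = +41 mm.
- tray3: Tray with THREE compartments, same blue plastic, fixed, 78 (x) x 226 (y) x 14 mm high, walls and dividers 4 mm thick, floor 4 mm thick. Origin: centre of its underside; y along its length, z up. Large compartment: 70 (x) x 88 (y) mm inside, centre at x = 0, y = -65 mm. Two small compartments, each 70 x 61 mm: centres at x = 0, y = +13.5 mm and x = 0, y = +78.5 mm.
- v_block: Loose steel V-block, 50 (x) x 40 (y) x 40 mm high, about 0.5 kg, with a 26 mm wide, 13 mm deep V groove along x in its top. Its four sides are flat and upright. Origin: centre of its underside; z up.
- sleeve: Loose tall slim steel sleeve (tube) standing on end, 34 mm outside diameter, 22 mm bore, 60 mm high, about 0.25 kg. Origin: centre of its underside; z up along its axis.
- step_block: Loose stepped steel clamping block, 64 (x) x 30 (y) x 45 mm high, about 0.35 kg: four steps, each 16 mm long, rise towards +x, 15, 25, 35 and 45 mm high. Sides across y flat and upright. Origin: centre of its underside (middle of the 64 x 30 mm footprint); the centre of mass lies 7 mm towards +x; the third step (35 mm high) is centred at x = +8 mm. z up.
- hex_nut: Loose large hexagon nut of steel standing on its face, 36 mm across flats (42 mm over corners), 34 mm high, about 0.2 kg, dark bore on top. Origin: centre of its underside; one pair of flats faces along +x and -x, the others every 60 degrees; z up.
- collar: Loose short wide steel collar (ring) lying flat, 44 mm outside diameter, 26 mm bore, 30 mm high, about 0.2 kg. Origin: centre of its underside; z up along its axis.
- spanner: Bystander, to be left alone: open-ended spanner 160 mm long lying on the bench at one side. Origin: underneath its middle.
- black_block: Bystander, to be left alone: black block with a channel in its top, 70 (x) x 90 (y) x 48 mm high. Origin: centre of its underside.
- tin: Bystander, to be left alone: closed bare metal tin, 66 mm diameter, 65 mm high, beyond the trays. Origin: centre of its underside.

How it is judged:
By the outcome, as a careful person would: the job done as asked, in the order asked, and still so for the second after the job is handed in, with the robot touching nothing.
It also fails if it takes over 122 s, if anything falls off the work surface, if the arm or the gripper's body presses on something with over 40 N, if the wrist force passes 120 N, or if a joint passes its speed limit or range.

## Working session

There is one attempt and no reset: what is moved stays moved. The work goes in short steps, Python scripts to look and compute and a tool call to move; the robot and the scene stay as the last step left them, time stands still between calls to the robot, and variables do not carry over. Pictures are saved under pics/ and viewed, and the job is handed in when it is done.

Besides the shell and the picture viewer there is one more tool, called after "Request:" as a command line: name --pt "numbers of a row" for each row, then --argument value for the rest. move_arm: Moves the arm, as the interface text tells. Its arguments: {"type":"object","properties":{"commands":{"type":"array"}},"required":["commands"]}

```bash
ls; mkdir -p pics
python3 - <<'E'
from plant import sensors,cams,job
import cv2,numpy as np
print(sensors.get_obs())
for n in ["scene","top","wrist"]:
    s=cams.snapshot(n); cv2.imwrite(f"pics/{n}0.png",s["frame"][:,:,::-1]); np.savez(f"{n}0.npz",**s)
    print(n,s["camera_matrix"],s["dist_coeffs"],s["R"],s["t"], -np.array(s["R"]).T@np.array(s["t"]))
E
```

```text
pics
{'clock': 0.0, 'joint_pos': array([ 8.16529692e+01,  2.05915642e+01,  6.32103602e-01, -1.98681120e-02,
       -7.01345439e+01, -1.65066770e+01]), 'qvel': array([ 0.02273237, -0.05662801, -0.02170305, -0.02381244, -0.01998364,
       -0.111881  ]), 'tau': array([-3.95219777e-04, -5.82717597e+01,  2.93045783e+01,  6.99737549e+00,
        6.94096714e-03, -1.48094314e-04]), 'tool_pos': array([0.28352603, 0.61201979, 0.22560933]), 'orientation': array([ 1.79904563e+02, -8.80446807e-03, -2.48604672e+01]), 'force': array([-0.36834957, -0.64540295, -1.47906488]), 'moment': array([-0.01403959, -0.02154791,  0.01074795]), 'opening': 0.08763007036542089}
scene [[458.55433021   0.         283.28680549]
 [  0.         458.55433021 212.47775748]
 [  0.           0.           1.        ]] [-0.02015659  0.          0.          0.          0.        ] [[-0.58561053  0.81051836  0.01096774]
 [ 0.60645684  0.44707077 -0.65752402]
 [-0.53783865 -0.37840153 -0.75335375]] [ 0.33335669 -0.30811757  1.63167217] [1.25965354 0.48498588 1.02297548]
top [[451.41124356   0.         279.95661766]
 [  0.         451.41124356 209.86939293]
 [  0.           0.           1.        ]] [-0.02605021  0.          0.          0.          0.        ] [[-0.05081719 -0.99869645 -0.00479718]
 [-0.97468641  0.05064149 -0.21776556]
 [ 0.21772462 -0.00639049 -0.97598932]] [0.01589584 0.58655696 0.99864058] [ 0.35508823 -0.0074472   1.10247069]
wrist [[314.43044104   0.         281.99989023]
 [  0.         314.43044104 209.4449834 ]
 [  0.           0.           1.        ]] [-0.06277334  0.          0.          0.          0.        ] [[-4.20698674e-01 -9.07200423e-01 -1.33326822e-04]
 [-8.77872890e-01  4.07061457e-01  2.52270014e-01]
 [-2.28805191e-01  1.06246704e-01 -9.67656872e-01]] [ 0.67587237 -0.03241497  0.38764604] [0.34457782 0.58516047 0.38337579]
```

View pics/scene0.png

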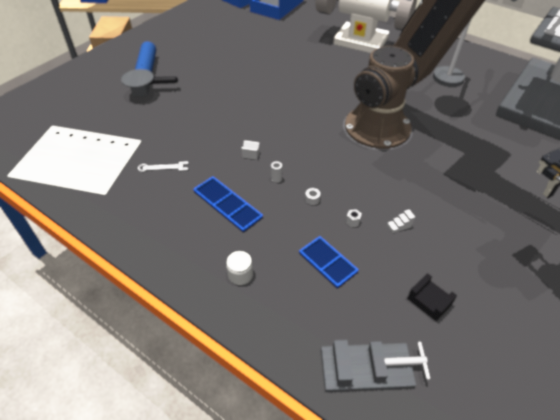

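View pics/top0.png

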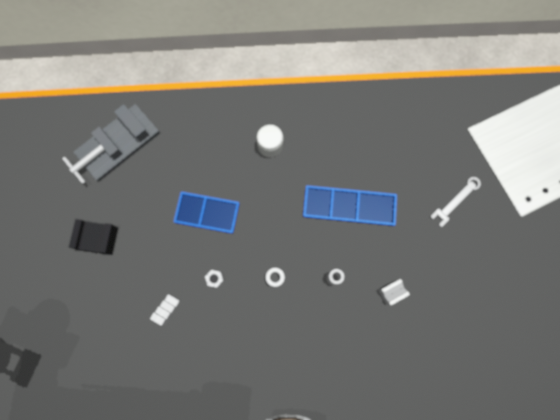

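View pics/wrist0.png

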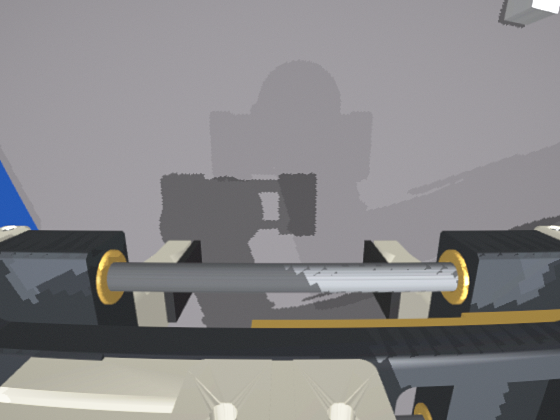

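```bash
cat > h.py <<'E'
import numpy as np,cv2
def ray(s,uv):
    uv=np.asarray(uv,float).reshape(-1,1,2)
    p=cv2.undistortPoints(uv,s["camera_matrix"],s["dist_coeffs"]).reshape(-1,2)
    d=np.c_[p,np.ones(len(p))]@s["R"]; c=-s["R"].T@s["t"]
    return c,d
def plane(s,uv,z):
    c,d=ray(s,uv); return c+d*((z-c[2])/d[:,2])[:,None]
def proj(s,X):
    r,_=cv2.Rodrigues(np.asarray(s["R"])); return cv2.projectPoints(np.asarray(X,float).reshape(-1,1,3),r,np.asarray(s["t"]),s["camera_matrix"],s["dist_coeffs"])[0].reshape(-1,2)
E
python3 - <<'E'
from h import *
s=dict(np.load("top0.npz")); im=s["frame"][:,:,::-1].copy()
hsv=cv2.cvtColor(im,cv2.COLOR_BGR2HSV)
blue=((hsv[...,0]>100)&(hsv[...,0]<130)&(hsv[...,1]>120)&(hsv[...,2]>60)).astype(np.uint8)
for c in cv2.findContours(blue,0,2)[0]:
    if cv2.contourArea(c)<300: continue
    r=cv2.minAreaRect(c); b=cv2.boxPoints(r); P=plane(s,b,0.014)
    cen=P.mean(0); print("tray",cen,[np.linalg.norm(P[i]-P[i-1]) for i in range(4)],[np.degrees(np.arctan2(*(P[i]-P[i-1])[1::-1])) for i in range(4)])
br=(im.min(2)>105).astype(np.uint8); br[:160]=0
for c in cv2.findContours(br,0,2)[0]:
    if cv2.contourArea(c)<60: continue
    x,y,w,h=cv2.boundingRect(c); r=cv2.minAreaRect(c); print("obj",x,y,w,h,cv2.contourArea(c),r,plane(s,r[0],0.035))
v=cv2.resize(im[170:340,130:430],None,fx=2.66,fy=2.66,interpolation=cv2.INTER_CUBIC); cv2.imwrite("pics/topz.png",v)
E
```

```text
tray [0.60227996 0.1682814  0.014     ] [np.float64(0.1517851860699425), np.float64(0.08174561131687806), np.float64(0.15418915766773758), np.float64(0.08105032835220312)] [np.float64(76.50301464940483), np.float64(-10.363527113064286), np.float64(-103.7197162333071), np.float64(167.96335337077454)]
tray [ 0.60094881 -0.18843439  0.014     ] [np.float64(0.2276743350128942), np.float64(0.08195695027740633), np.float64(0.23130822477899377), np.float64(0.081740806935346)] [np.float64(81.30144379376809), np.float64(-9.01096532305342), np.float64(-98.77703853568762), np.float64(168.44001741946724)]
obj 279 414 33 6 73.0 ((295.1440734863281, 415.9192810058594), (32.247947692871094, 4.559648036956787), 7.594643592834473) [[ 0.12557869 -0.02424488  0.035     ]]
obj 149 293 32 34 534.0 ((164.2200164794922, 309.5400390625), (17.400001525878906, 35.0), 36.86989974975586) [[0.37067422 0.26558102 0.035     ]]
obj 381 278 30 29 497.0 ((395.4622802734375, 291.632080078125), (22.339574813842773, 25.44768714904785), 60.945396423339844) [[ 0.38415995 -0.27348089  0.035     ]]
obj 203 268 22 21 309.0 (
[... 151 characters left out ...]
 19 244.5 ((336.5, 276.0), (18.0, 17.0), 90.0) [[ 0.42751304 -0.13888716  0.035     ]]
obj 265 266 22 23 355.5 ((275.5, 277.0), (22.0, 21.0), 90.0) [[0.43257436 0.0042088  0.035     ]]
obj 430 175 52 53 760.0 ((457.25006103515625, 199.75001525878906), (18.384775161743164, 62.93250274658203), 45.0) [[ 0.59604048 -0.4477995   0.035     ]]
obj 485 160 75 58 2895.5 ((522.0, 188.5), (57.0, 74.0), 90.0) [[ 0.61612929 -0.61211965  0.035     ]]
obj 87 160 33 20 314.0 ((102.68001556396484, 164.24000549316406), (15.200000762939453, 31.200000762939453), 53.13010025024414) [[0.73265231 0.42131174 0.035     ]]
obj 62 160 30 24 270.0 ((76.5, 171.5), (23.0, 29.0), 90.0) [[0.71724176 0.48640669 0.035     ]]
```

View pics/topz.png

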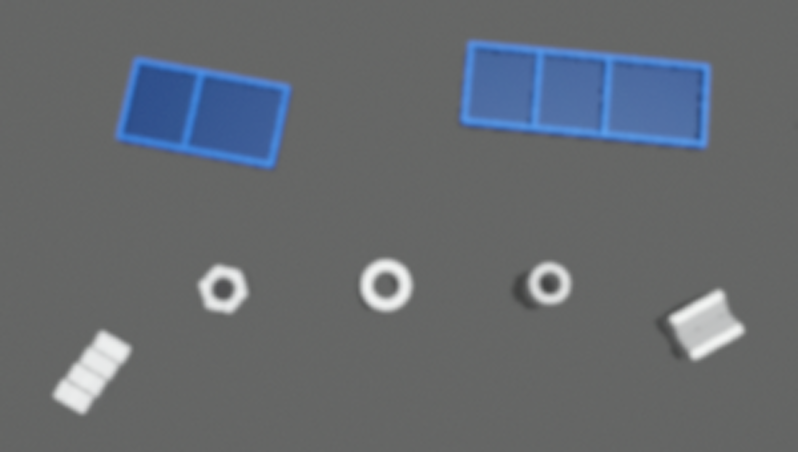

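```bash
cat >> h.py <<'E'
from scipy.spatial.transform import Rotation as Ro
from plant import sensors,cams,job
def state():
    o=sensors.get_obs(); print("t",round(o["clock"],2),"pos",o["tool_pos"].round(4),"rpy",o["orientation"].round(2),"F",o["force"].round(1),"op",round(o["opening"],4)); return o
def go(*targets):
    """targets (x,y,z,yaw): cm shifts & rotvec from present pose in tool frame"""
    o=state(); R0=Ro.from_euler("xyz",o["orientation"],degrees=True)
    for x,y,z,yaw in targets:
        d=R0.inv().apply(np.array([x,y,z])-o["tool_pos"])*100
        w=(R0.inv()*Ro.from_euler("xyz",[180,0,yaw],degrees=True)).as_rotvec()
        print((x,y,z,yaw),"->",d.round(2),w.round(3), "rows",round(np.linalg.norm(d)/6.25,1),round(np.degrees(np.linalg.norm(w))/10.7,1))
def snap(n,name):
    s=cams.snapshot(n); cv2.imwrite(f"pics/{name}.png",s["frame"][:,:,::-1]); np.savez(f"{name}.npz",**s); return s
E
python3 - <<'E'
from h import *
go((.45,.35,.227,-40),(.52,.1,.227,-55),(.46,-.12,.227,-63))
E
```

```text
t 0.15 pos [0.2836 0.6121 0.2259] rpy [ 1.7993e+02 -1.0000e-02 -2.4860e+01] F [-0.5  0.  -0.5] op 0.0878
(0.45, 0.35, 0.227, -40) -> [26.12 16.79 -0.09] [ 0.001 -0.     0.264] rows 5.0 1.4
(0.52, 0.1, 0.227, -55) -> [42.98 36.53 -0.06] [ 0.001 -0.     0.526] rows 9.0 2.8
(0.46, -0.12, 0.227, -63) -> [ 4.678e+01  5.901e+01 -4.000e-02] [ 0.001 -0.001  0.666] rows 12.0 3.6
```

Request:
move_arm --pt "8.76 5.2 3.4 0 0 0 0.05" --pt "8.76 10.4 6.8 0 0 0 0.1" --pt "8.76 15.6 10 0 0 0 0.16" --pt "8.76 20.8 13.4 0 0 0 0.21" --pt "8.76 26 16.8 0 0 0 0.26" --pt "8.76 30.2 21.2 0 0 0 0.33" --pt "8.76 34.4 25.6 0 0 0 0.4" --pt "8.76 38.6 30 0 0 0 0.46"

```text
clock: 1.15
tool_pos: [0.5081, 0.1761, 0.2266]
orientation: [-180.0, 0.0, -51.3]
force: [1.6, -0.4, 0.2]
opening: 0.0872
```

Run:
```python
from h import *
go((.52,.1,.227,-55),(.46,-.12,.227,-63))
```

```text
t 1.15 pos [0.5081 0.1761 0.2266] rpy [-179.99    0.    -51.31] F [ 1.6 -0.4  0.2] op 0.0872
(0.52, 0.1, 0.227, -55) -> [ 6.68  3.83 -0.04] [-0.     0.     0.064] rows 1.2 0.3
(0.46, -0.12, 0.227, -63) -> [20.1  22.26 -0.04] [-0.     0.     0.204] rows 4.8 1.1
```

Request:
move_arm --pt "8.76 4 2 0 0 0 0.04" --pt "8.76 8 6 0 0 0 0.08" --pt "8.76 12 10.5 0 0 0 0.12" --pt "8.76 15 15 0 0 0 0.16" --pt "8.76 18 19 0 0 0 0.2" --pt "8.76 20 22.2 0 0 0 0.2" --pt "8.76 20 22.2 0 0 0 0.2" --pt "8.76 20 22.2 0 0 0 0.2"

```text
clock: 2.15
tool_pos: [0.4601, -0.1169, 0.2265]
orientation: [-180.0, 0.0, -62.7]
force: [-0.1, 0.1, 1.1]
opening: 0.0875
```

Run:
```python
from h import *
state(); s=snap("wrist","w1"); snap("top","t1"); snap("scene","s1"); print(proj(s,[[.384,-.273,.04],[.4275,-.139,.06],[.46,-.12,.227]]))
```

```text
t 2.15 pos [ 0.4601 -0.1169  0.2265] rpy [-179.99    0.    -62.71] F [-0.1  0.1  1.1] op 0.0875
[[415.27661901  91.85312494]
 [319.99374057 187.97745707]
 [285.60571909 250.06022252]]
```

View pics/w1.png

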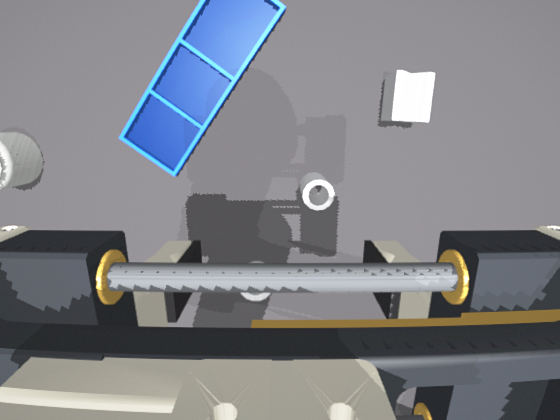

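View pics/t1.png

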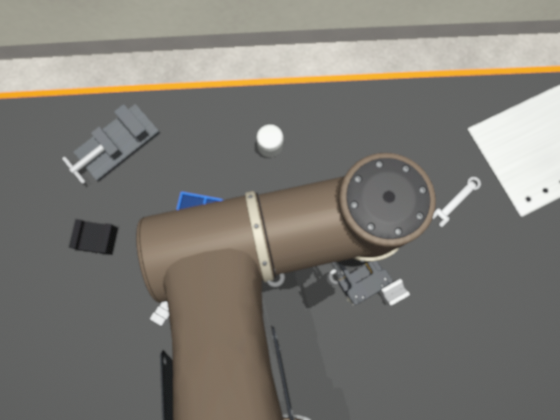

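Run:
```python
from h import *
im=cv2.imread("pics/w1.png"); cv2.imwrite("pics/w1z.png",cv2.resize(im[55:215,290:450],None,fx=3.7,fy=3.7,interpolation=cv2.INTER_CUBIC))
cv2.imwrite("pics/w1t.png",cv2.resize(im[0:190,100:300],None,fx=3,fy=3,interpolation=cv2.INTER_CUBIC))
```

```text
(no output)
```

View pics/w1z.png

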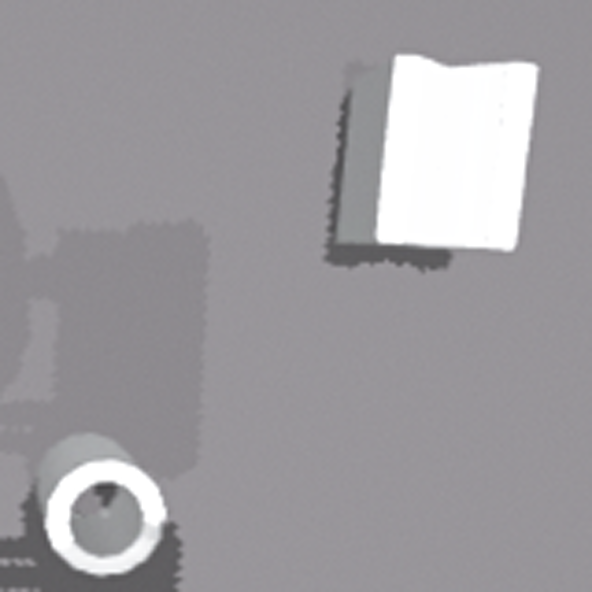

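View pics/w1t.png

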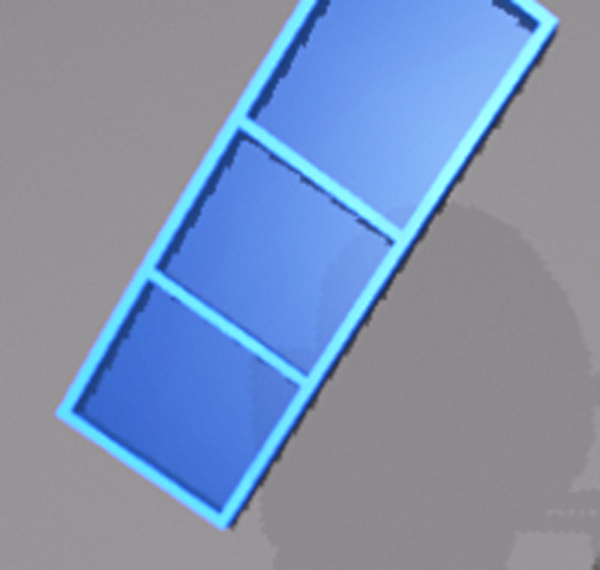

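Run:
```python
from h import *
s=dict(np.load("w1.npz")); t=dict(np.load("top0.npz"))
c=np.array([[397,56],[537,64],[517,249],[378,242]])/3.7+[290,55]-.4
P=plane(s,c,.04); print(P,P.mean(0)); 
for i,j in((0,3),(1,2),(0,1),(3,2)): d=P[j]-P[i]; print(np.linalg.norm(d),np.degrees(np.arctan2(d[1],d[0])))
print("sleeve",plane(s,np.array([106,517])/3.7+[290,55]-.4,.06), "top:",plane(t,[[336.5,276]],.06))
print("vtop",plane(t,[[395.5,291.6]],.04))
T=plane(s,np.array([[62,411],[226,525],[557,18]])/3+[100,0]-.3,.014);print(T)
d=T[1]-T[2];print("tray3 y dir",np.degrees(np.arctan2(d[1],d[0])),np.linalg.norm(d)); d=T[0]-T[1];print("x dir",np.degrees(np.arctan2(d[1],d[0])),np.linalg.norm(d)); print("cen",(T[0]+T[2])/2)
```

```text
[[ 0.41275109 -0.28244251  0.04      ]
 [ 0.37640147 -0.29986499  0.04      ]
 [ 0.35386054 -0.254236    0.04      ]
 [ 0.39107826 -0.23658173  0.04      ]] [ 0.38352284 -0.26828131  0.04      ]
0.050723988073543516 115.29441404246336
0.05089301240132792 116.28957779974363
0.04030927397235135 -154.39146139628554
0.04119262174508219 -154.6226216097578
sleeve [[ 0.42583974 -0.1322034   0.06      ]] top: [[ 0.42581686 -0.13580886  0.06      ]]
vtop [[ 0.38409224 -0.27233004  0.04      ]]
[[ 0.65542804 -0.08076573  0.014     ]
 [ 0.57982139 -0.06886388  0.014     ]
 [ 0.546458   -0.29049068  0.014     ]]
tray3 y dir 81.43905608359131 0.22412397000639006
x dir -8.945973291843906 0.0765377044759307
cen [ 0.60094302 -0.1856282   0.014     ]
```

Run:
```python
from h import *
go((.384,-.2703,.227,-64.4),(.384,-.2703,.08,-64.4),(.384,-.2703,.0145,-64.4))
```

```text
t 2.3 pos [ 0.4605 -0.1162  0.2265] rpy [180.    0.  -62.6] F [-0.2  0.3 -0.5] op 0.0874
(0.384, -0.2703, 0.227, -64.4) -> [10.16 13.88 -0.05] [0.    0.    0.031] rows 2.8 0.2
(0.384, -0.2703, 0.08, -64.4) -> [10.16 13.88 14.65] [0.    0.    0.031] rows 3.6 0.2
(0.384, -0.2703, 0.0145, -64.4) -> [10.16 13.88 21.2 ] [0.    0.    0.031] rows 4.4 0.2
```

Request:
move_arm --pt "8.76 4 5 0 0 0 0.03" --pt "8.76 7.5 10 0 0 0 0.03" --pt "8.76 10.1 13.8 0 0 0 0.03" --pt "8.76 10.1 13.8 5 0 0 0.03" --pt "8.76 10.1 13.8 10 0 0 0.03" --pt "8.76 10.1 13.8 13 0 0 0.03" --pt "8.76 10.1 13.8 13 0 0 0.03" --pt "8.76 10.1 13.8 13 0 0 0.03"

```text
clock: 3.3
tool_pos: [0.3851, -0.27, 0.0977]
orientation: [-180.0, -0.1, -64.3]
force: [0.4, 0.7, 0.2]
opening: 0.0876
```

Run:
```python
from h import *
s=snap("wrist","w2"); snap("top","t2"); print(proj(s,[[.384,-.2703,.04]]))
go((.384,-.2703,.0145,-64.4))
```

```text
[[284.23968291 223.18674139]]
t 3.4 pos [ 0.3853 -0.2701  0.0981] rpy [-1.7988e+02 -1.1000e-01 -6.4340e+01] F [-0.4  0.8 -0.7] op 0.0876
(0.384, -0.2703, 0.0145, -64.4) -> [-0.06  0.14  8.36] [-0.002 -0.002  0.001] rows 1.3 0.0
```

View pics/w2.png

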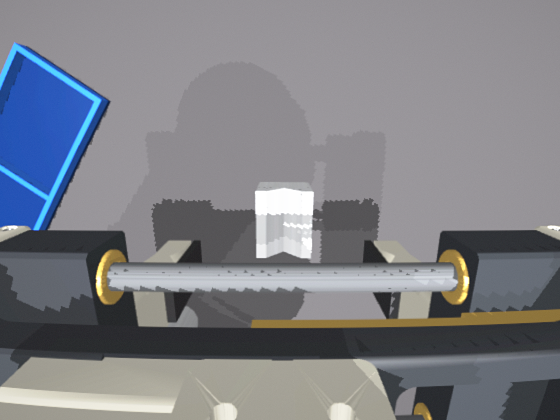

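Request:
move_arm --pt "8.76 0 0 4 0 0 0" --pt "8.76 0 0 7 0 0 0" --pt "8.76 0 0 8.3 0 0 0" --pt "8.76 0 0 8.3 0 0 0" --pt "3.4 0 0 8.3 0 0 0" --pt "3.4 0 0 8.3 0 0 0" --pt "3.4 0 0 8.3 0 0 0" --pt "3.4 0 0 8.3 0 0 0"

```text
clock: 4.4
tool_pos: [0.384, -0.2701, 0.0139]
orientation: [-180.0, -0.0, -64.4]
force: [0.3, 0.3, 0.1]
opening: 0.0529
```

Run:
```python
from h import *
# tray2 refinement from top0 and scene
T3=(.601,-.187,-8.8); 
s=dict(np.load("scene0.npz")); t=dict(np.load("top0.npz"))
for nm,s in(("scene",s),("top",t)):
    im=s["frame"][:,:,::-1].copy(); hsv=cv2.cvtColor(im,cv2.COLOR_BGR2HSV)
    b=((hsv[...,0]>100)&(hsv[...,0]<130)&(hsv[...,1]>120)&(hsv[...,2]>60)).astype(np.uint8); 
    for c in cv2.findContours(b,0,2)[0]:
        if cv2.contourArea(c)<800 : continue
        q=cv2.approxPolyDP(c,6,True).reshape(-1,2); P=plane(s,q,.014)
        M=cv2.moments(c); print(nm,q.tolist(),P[:,:2].round(4).tolist(),"cen",plane(s,[[M['m10']/M['m00'],M['m01']/M['m00']]],.012))
go((.384,-.2703,.0145,-64.4))
```

```text
scene [[319, 236], [299, 252], [337, 287], [357, 268]] [[0.5508, 0.1098], [0.6296, 0.0961], [0.6631, 0.2375], [0.5817, 0.2497]] cen [[0.60684588 0.17618942 0.012     ]]
scene [[193, 189], [243, 231], [262, 216], [214, 177]] [[0.6257, -0.2992], [0.6629, -0.0726], [0.5869, -0.0636], [0.5485, -0.2824]] cen [[ 0.6060554  -0.17647973  0.012     ]]
top [[180, 193], [175, 222], [233, 231], [238, 202]] [[0.654, 0.2325], [0.5808, 0.2451], [0.551, 0.1029], [0.6233, 0.0884]] cen [[0.60210925 0.16794521 0.012     ]]
top [[306, 186], [306, 217], [395, 223], [395, 194]] [[0.6556, -0.0827], [0.5766, -0.0777], [0.5502, -0.295], [0.6235, -0.3029]] cen [[ 0.60096902 -0.18834479  0.012     ]]
t 4.4 pos [ 0.384  -0.2701  0.0139] rpy [-1.7997e+02 -2.0000e-02 -6.4390e+01] F [0.3 0.3 0.1] op 0.0529
(0.384, -0.2703, 0.0145, -64.4) -> [ 0.02  0.01 -0.06] [-0. -0.  0.] rows 0.0 0.0
```

Request:
move_arm --pt "3.4 0 0 0 0 0 0" --pt "3.4 0 0 0 0 0 0" --pt "3.4 0 0 0 0 0 0" --pt "3.4 0 0 0 0 0 0" --pt "3.4 0 0 -2 0 0 0" --pt "3.4 0 0 -5 0 0 0" --pt "3.4 0 0 -10 0 0 0" --pt "3.4 0 0 -15 0 0 0"

```text
clock: 5.4
tool_pos: [0.3828, -0.2696, 0.1641]
orientation: [179.9, 0.1, -64.4]
force: [1.5, -0.3, -4.5]
opening: 0.0395
```

Run:
```python
from h import *
s=snap("wrist","w3")
go((.46,0,.18,-85),(.52,.15,.18,-102.5))
```

```text
t 5.45 pos [ 0.3862 -0.2713  0.171 ] rpy [-179.73   -0.34  -64.32] F [ 4.2 -2.6  2.7] op 0.0397
(0.46, 0, 0.18, -85) -> [-21.24 -18.41  -0.94] [-0.006 -0.005  0.361] rows 4.5 1.9
(0.52, 0.15, 0.18, -102.5) -> [-32.16 -30.32  -0.95] [-0.006 -0.004  0.666] rows 7.1 3.6
```

View pics/w3.png

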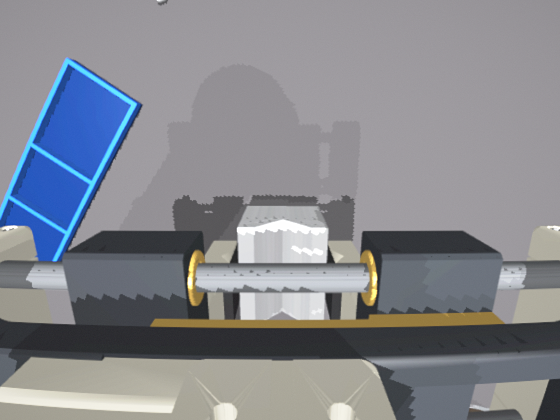

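Request:
move_arm --pt "3.4 -4 -3.5 0 0 0 0.07" --pt "3.4 -8.5 -7.2 0 0 0 0.14" --pt "3.4 -13 -11 0 0 0 0.21" --pt "3.4 -17 -14.7 0 0 0 0.29" --pt "3.4 -21 -18.5 -1 0 0 0.36" --pt "3.4 -24.8 -23.4 -2 0 0 0.42" --pt "3.4 -28.6 -28.3 -3 0 0 0.48" --pt "3.4 -32.4 -33.2 -4 0 0 0.55"

```text
clock: 6.45
tool_pos: [0.5426, 0.1666, 0.2026]
orientation: [179.9, -0.0, -96.0]
force: [1.0, -0.3, -3.7]
opening: 0.0397
```

Run:
```python
from h import *
go((.60,.28,.2,-102.5))
```

```text
t 6.45 pos [0.5426 0.1666 0.2026] rpy [ 1.7991e+02 -4.0000e-02 -9.6020e+01] F [ 1.  -0.3 -3.7] op 0.0397
(0.6, 0.28, 0.2, -102.5) -> [-11.88  -4.52   0.24] [ 0.002 -0.001  0.113] rows 2.0 0.6
```

Request:
move_arm --pt "3.4 -4 -2 0 0 0 0.05" --pt "3.4 -8 -3.5 0 0 0 0.08" --pt "3.4 -11 -4.5 0 0 0 0.11" --pt "3.4 -11.9 -4.5 0 0 0 0.11" --pt "3.4 -11.9 -4.5 0 0 0 0.11" --pt "3.4 -11.9 -4.5 0 0 0 0.11" --pt "3.4 -11.9 -4.5 0 0 0 0.11" --pt "3.4 -11.9 -4.5 0 0 0 0.11"

```text
clock: 7.45
tool_pos: [0.5998, 0.278, 0.2038]
orientation: [-180.0, 0.0, -102.2]
force: [-0.1, -0.2, -4.6]
opening: 0.0398
```

Run:
```python
from h import *
state()
s=snap("wrist","w4"); im=cv2.imread("pics/w4.png"); cv2.imwrite("pics/w4z.png",cv2.resize(im[0:260,130:480],None,fx=2.2,fy=2.2,interpolation=cv2.INTER_CUBIC))
```

```text
t 7.45 pos [0.5998 0.278  0.2038] rpy [-1.7998e+02  2.0000e-02 -1.0223e+02] F [-0.1 -0.2 -4.6] op 0.0398
```

View pics/w4z.png

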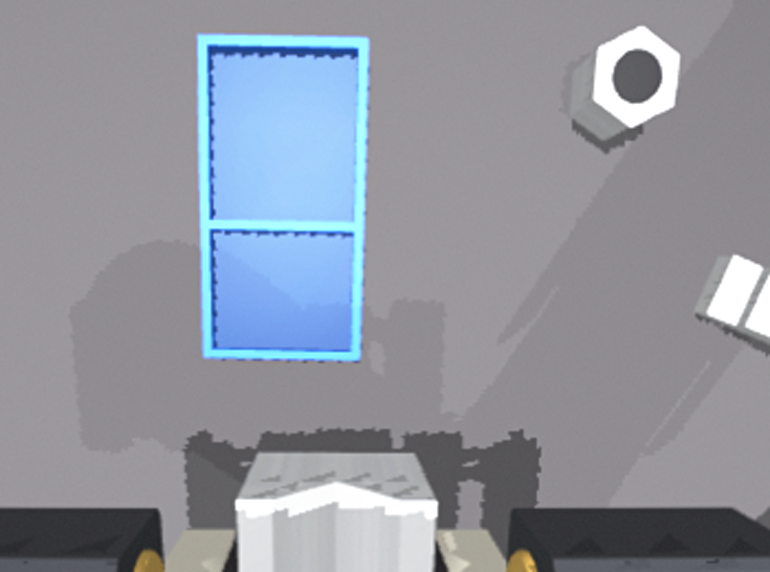

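Run:
```python
from h import *
s=dict(np.load("w4.npz"))
f=lambda q,z:plane(s,np.array(q,float)/2.2+[130,0]-.3,z)
P=f([[197,34],[369,38],[360,360],[203,357]],.014); print(P[:,:2].round(4),"cen",P.mean(0))
for i,j in((0,3),(1,2),(0,1),(3,2)): d=P[j]-P[i]; print(np.linalg.norm(d).round(4),np.degrees(np.arctan2(d[1],d[0])))
N=f([[641,27],[680,53],[675,101],[634,127],[593,105],[598,50]],.034); c=N.mean(0); print("nut",c,[np.linalg.norm(n-c).round(4) for n in N],[np.degrees(np.arctan2(*(n-c)[1::-1])).round(1) for n in N])
t=dict(np.load("top0.npz")); print("nut top",plane(t,[[213.4,278.2]],.034))
```

```text
[[0.6234 0.0913]
 [0.547  0.1101]
 [0.5812 0.2537]
 [0.6578 0.2355]] cen [0.60236819 0.17266358 0.014     ]
0.1482 76.58197006009853
0.1476 76.57499078226817
0.0787 166.14419258789457
0.0787 166.58052254221235
nut [0.43664303 0.15473929 0.034     ] [np.float64(0.0207), np.float64(0.0215), np.float64(0.0203), np.float64(0.0208), np.float64(0.0224), np.float64(0.0211)] [np.float64(-103.0), np.float64(-162.3), np.float64(140.5), np.float64(78.5), np.float64(20.1), np.float64(-42.6)]
nut top [[0.43722967 0.15013448 0.034     ]]
```

Run:
```python
from h import *
go((.595,.140,.15,-103.5),(.595,.140,.07,-103.5),(.595,.140,.019,-103.5))
```

```text
t 7.5 pos [0.5998 0.2781 0.2038] rpy [-1.7999e+02  2.0000e-02 -1.0223e+02] F [ 0.2 -0.9 -5.4] op 0.04
(0.595, 0.14, 0.15, -103.5) -> [13.6  -2.46  5.37] [-0.     0.     0.022] rows 2.4 0.1
(0.595, 0.14, 0.07, -103.5) -> [13.61 -2.45 13.37] [-0.     0.     0.022] rows 3.1 0.1
(0.595, 0.14, 0.019, -103.5) -> [13.61 -2.45 18.47] [-0.     0.     0.022] rows 3.7 0.1
```

Request:
move_arm --pt "3.4 5 -1 2 0 0 0.02" --pt "3.4 10 -2 4 0 0 0.02" --pt "3.4 13.6 -2.5 6 0 0 0.02" --pt "3.4 13.6 -2.5 9 0 0 0.02" --pt "3.4 13.6 -2.5 13 0 0 0.02" --pt "3.4 13.6 -2.5 14.5 0 0 0.02" --pt "3.4 13.6 -2.5 14.5 0 0 0.02" --pt "3.4 13.6 -2.5 14.5 0 0 0.02"

```text
clock: 8.5
tool_pos: [0.5967, 0.141, 0.06]
orientation: [-179.9, 0.1, -103.3]
force: [-0.1, 0.1, -4.8]
opening: 0.0399
```

Run:
```python
from h import *
s=snap("wrist","w5")
go((.595,.140,.019,-103.5))
```

```text
t 8.55 pos [0.5967 0.141  0.0601] rpy [-1.7987e+02  9.0000e-02 -1.0332e+02] F [ 0.2 -0.3 -4.6] op 0.04
(0.595, 0.14, 0.019, -103.5) -> [0.14 0.15 4.11] [-0.002  0.002  0.003] rows 0.7 0.0
```

View pics/w5.png

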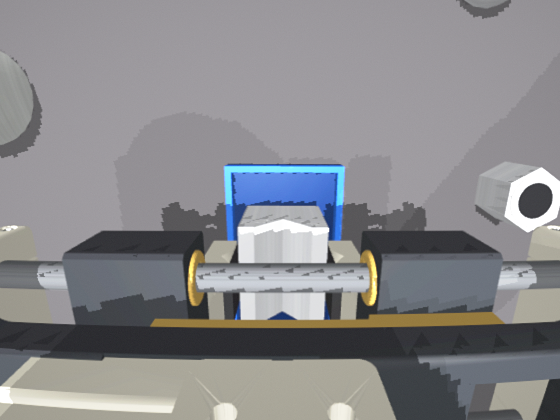

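Request:
move_arm --pt "3.4 0.1 0.1 2 0 0 0" --pt "3.4 0.1 0.1 3 0 0 0" --pt "3.4 0.1 0.1 3.8 0 0 0" --pt "3.4 0.1 0.1 4.1 0 0 0" --pt "3.4 0.1 0.1 4.1 0 0 0" --pt "3.4 0.1 0.1 4.1 0 0 0" --pt "3.4 0.1 0.1 4.1 0 0 0" --pt "3.4 0.1 0.1 4.1 0 0 0"

```text
clock: 9.55
tool_pos: [0.5946, 0.1397, 0.0177]
orientation: [-180.0, 0.0, -103.3]
force: [0.3, 0.5, -1.8]
opening: 0.0399
```

Request:
move_arm --pt "6 0 0 0 0 0 0" --pt "6 0 0 0 0 0 0" --pt "6 0 0 0 0 0 0" --pt "6 0 0 0 0 0 0" --pt "6 0 0 -2 0 0 0" --pt "6 0 0 -6 0 0 0" --pt "6 0 0 -12 0 0 0" --pt "6 0 0 -16 0 0 0"

```text
clock: 10.55
tool_pos: [0.595, 0.1398, 0.1804]
orientation: [-179.9, 0.1, -103.3]
force: [0.5, 0.3, -0.1]
opening: 0.0599
```

Run:
```python
from h import *
s=snap("wrist","w6")
go((.47,.02,.18,-103.5),(.426,-.134,.18,-103.5))
```

```text
t 10.6 pos [0.5973 0.1404 0.1859] rpy [-179.53    0.29 -103.28] F [2.  0.9 6.3] op 0.0603
(0.47, 0.02, 0.18, -103.5) -> [14.65  9.62  0.43] [-0.008  0.005  0.004] rows 2.8 0.1
(0.426, -0.134, 0.18, -103.5) -> [30.64 10.37  0.35] [-0.008  0.005  0.004] rows 5.2 0.1
```

View pics/w6.png

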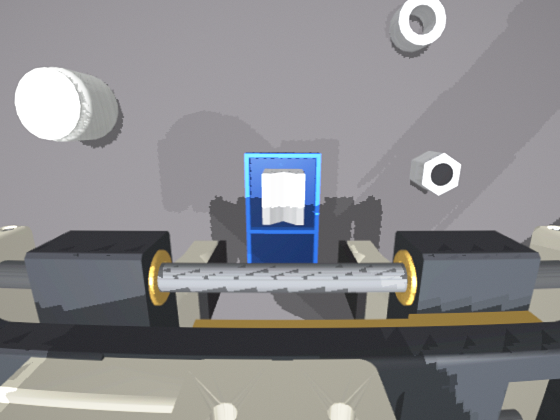

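Request:
move_arm --pt "8 5 2.2 0 0 0 0" --pt "8 10 4.4 0 0 0 0" --pt "8 15 6.6 0 0 0 0" --pt "8 20 8.8 0 0 0 0" --pt "8 23 10.2 0 0 0 0" --pt "8 24.2 10.7 0 0 0 0" --pt "8 24.2 10.7 0 0 0 0" --pt "8 24.2 10.7 0 0 0 0"

```text
clock: 11.6
tool_pos: [0.4351, -0.0706, 0.1774]
orientation: [-180.0, 0.0, -103.3]
force: [-0.4, -0.8, -1.0]
opening: 0.0802
```

Run:
```python
from h import *
s=snap("wrist","w7"); print(proj(s,[[.426,-.134,.06]]))
hsv=s["frame"]; b=(hsv.min(2)>185).astype(np.uint8); b[235:]=0
for c in cv2.findContours(b,0,2)[0]:
    if cv2.contourArea(c)>300: print(cv2.minEnclosingCircle(c),cv2.contourArea(c),plane(s,[cv2.minEnclosingCircle(c)[0]],.06))
go((.426,-.134,.18,-103.5),(.426,-.134,.02,-103.5))
```

```text
[[274.57690124 130.4580441 ]]
((276.0, 132.65277099609375), 20.278940200805664) 1212.0 [[ 0.42525066 -0.13194075  0.06      ]]
t 11.65 pos [ 0.4351 -0.0705  0.1773] rpy [-180.     -0.   -103.31] F [ 0.8 -0.6  0.4] op 0.0799
(0.426, -0.134, 0.18, -103.5) -> [ 6.39 -0.58 -0.27] [-0.    -0.     0.003] rows 1.0 0.0
(0.426, -0.134, 0.02, -103.5) -> [ 6.39 -0.58 15.73] [-0.    -0.     0.003] rows 2.7 0.0
```

View pics/w7.png

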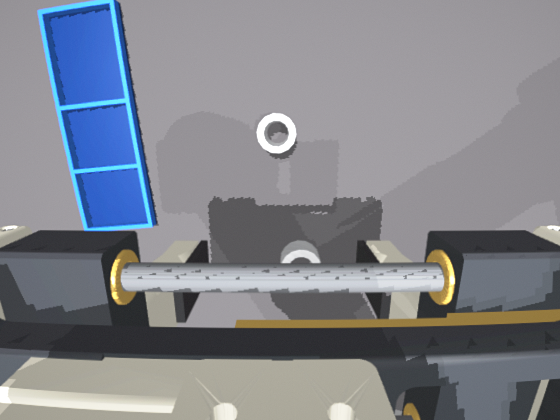

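Request:
move_arm --pt "8 4 -0.4 0 0 0 0" --pt "8 6.3 -0.6 0 0 0 0" --pt "8 6.3 -0.6 4 0 0 0" --pt "8 6.3 -0.6 9 0 0 0" --pt "8 6.3 -0.6 13 0 0 0" --pt "8 6.3 -0.6 15.6 0 0 0" --pt "8 6.3 -0.6 15.6 0 0 0" --pt "2.8 6.3 -0.6 15.6 0 0 0"

```text
clock: 12.65
tool_pos: [0.4266, -0.1335, 0.022]
orientation: [-180.0, -0.0, -103.3]
force: [0.4, 0.9, 0.5]
opening: 0.0746
```

Request:
move_arm --pt "2.8 0 0 0 0 0 0" --pt "2.8 0 0 0 0 0 0" --pt "2.8 0 0 0 0 0 0" --pt "2.8 0 0 0 0 0 0" --pt "2.8 0 0 0 0 0 0" --pt "2.8 0 0 0 0 0 0" --pt "2.8 0 0 0 0 0 0" --pt "2.8 0 0 0 0 0 0"

```text
clock: 13.65
tool_pos: [0.4257, -0.1339, 0.0216]
orientation: [-180.0, -0.0, -103.3]
force: [-0.5, 1.2, 6.3]
opening: 0.0335
```

Run:
```python
from h import *
go((.43,-.134,.12,-103.5),(.50,.05,.18,-103.5),(.6116,.2099,.18,-103.5))
```

```text
t 13.65 pos [ 0.4257 -0.1339  0.0216] rpy [-179.99   -0.   -103.34] F [-0.5  1.2  6.3] op 0.0335
(0.43, -0.134, 0.12, -103.5) -> [-0.09 -0.43 -9.84] [-0.    -0.     0.003] rows 1.6 0.0
(0.5, 0.05, 0.18, -103.5) -> [-19.6   -2.99 -15.84] [-0.    -0.     0.003] rows 4.1 0.0
(0.6116, 0.2099, 0.18, -103.5) -> [-37.74 -10.16 -15.84] [-0.    -0.     0.003] rows 6.7 0.0
```

Request:
move_arm --pt "2.8 0 0 -2 0 0 0" --pt "2.8 0 0 -6 0 0 0" --pt "2.8 0 0 -11 0 0 0" --pt "2.8 -3 -0.5 -14 0 0 0" --pt "2.8 -8 -1.2 -15 0 0 0" --pt "2.8 -14 -2.2 -15 0 0 0" --pt "2.8 -20 -3.2 -15 0 0 0" --pt "2.8 -25 -5.2 -15 0 0 0"

```text
clock: 14.65
tool_pos: [0.5338, 0.0995, 0.1711]
orientation: [180.0, 0.0, -103.3]
force: [1.0, -0.9, -0.4]
opening: 0.0332
```

Run:
```python
from h import *
go((.6116,.2099,.16,-103.5),(.6116,.2099,.08,-103.5))
```

```text
t 14.65 pos [0.5338 0.0995 0.1711] rpy [ 179.97    0.   -103.3 ] F [ 1.  -0.9 -0.4] op 0.0332
(0.6116, 0.2099, 0.16, -103.5) -> [-12.53  -5.03   1.11] [0.001 0.    0.004] rows 2.2 0.0
(0.6116, 0.2099, 0.08, -103.5) -> [-12.53  -5.03   9.11] [0.001 0.    0.004] rows 2.6 0.0
```

Request:
move_arm --pt "2.8 -5 -2 0 0 0 0" --pt "2.8 -10 -4 0.5 0 0 0" --pt "2.8 -12.5 -5 1 0 0 0" --pt "2.8 -12.5 -5 4 0 0 0" --pt "2.8 -12.5 -5 7 0 0 0" --pt "2.8 -12.5 -5 9 0 0 0" --pt "2.8 -12.5 -5 9 0 0 0" --pt "2.8 -12.5 -5 9 0 0 0"

```text
clock: 15.65
tool_pos: [0.6118, 0.2076, 0.0819]
orientation: [-180.0, 0.0, -103.3]
force: [0.6, -0.4, -2.0]
opening: 0.0334
```

Run:
```python
from h import *
s=snap("wrist","w8")
print(proj(s,[[.6116,.2099,.06]]))
go((.6116,.2099,.0265,-103.5))
```

```text
[[282.06782179 243.71574328]]
t 15.7 pos [0.612  0.2077 0.0824] rpy [-1.7994e+02  5.0000e-02 -1.0335e+02] F [-0.4 -0.2 -2.2] op 0.0336
(0.6116, 0.2099, 0.0265, -103.5) -> [-0.19  0.1   5.59] [-0.001  0.001  0.003] rows 0.9 0.0
```

View pics/w8.png

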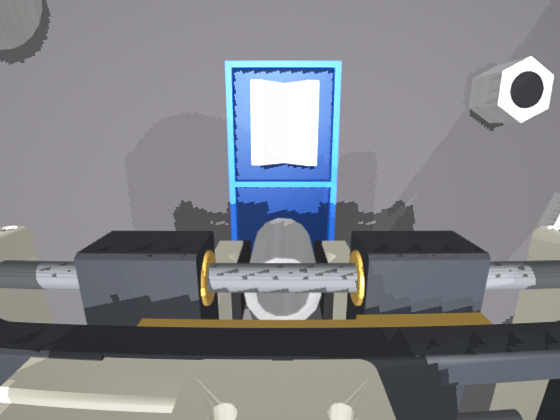

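Run:
```python
from h import *
s=dict(np.load("w8.npz")); print(plane(s,[[284,184]],.014), "expect",.6043,.1797)
```

```text
[[0.60368172 0.18241184 0.014     ]] expect 0.6043 0.1797
```

Request:
move_arm --pt "2.8 -0.2 0.1 2 0 0 0" --pt "2.8 -0.2 0.1 4 0 0 0" --pt "2.8 -0.2 0.1 5 0 0 0" --pt "2.8 -0.2 0.1 5.5 0 0 0" --pt "2.8 -0.2 0.1 5.6 0 0 0" --pt "2.8 -0.2 0.1 5.6 0 0 0" --pt "2.8 -0.2 0.1 5.6 0 0 0" --pt "2.8 -0.2 0.1 5.6 0 0 0"

```text
clock: 16.7
tool_pos: [0.6111, 0.2098, 0.0258]
orientation: [-180.0, 0.0, -103.3]
force: [-1.5, 0.5, -2.1]
opening: 0.0334
```

Request:
move_arm --pt "2.8 0 0 0.1 0 0 0" --pt "2.8 0 0 0.1 0 0 0" --pt "5 0 0 0.1 0 0 0" --pt "5 0 0 0.1 0 0 0" --pt "5 0 0 0.1 0 0 0" --pt "5 0 0 0 0 0 0" --pt "5 0 0 -3 0 0 0" --pt "5 0 0 -8 0 0 0"

```text
clock: 17.7
tool_pos: [0.6097, 0.2089, 0.1043]
orientation: [179.8, -0.2, -103.4]
force: [0.6, 0.6, 1.1]
opening: 0.0502
```

Run:
```python
from h import *
s=snap("wrist","w9")
s=dict(np.load("top0.npz")); im=s["frame"][:,:,::-1]; cv2.imwrite("pics/sbz.png",cv2.resize(im[285:335,140:190],None,fx=10,fy=10,interpolation=cv2.INTER_CUBIC))
s=dict(np.load("scene0.npz")); im=s["frame"][:,:,::-1]; cv2.imwrite("pics/sbs.png",cv2.resize(im[200:240,375:425],None,fx=12,fy=12,interpolation=cv2.INTER_CUBIC))
go((.6,.21,.2,-103.5),(.47,.26,.2,-103.5))
```

```text
t 17.75 pos [0.6139 0.2107 0.1133] rpy [-179.64    0.23 -103.26] F [2.4 0.8 6.9] op 0.0498
(0.6, 0.21, 0.2, -103.5) -> [ 0.35  1.28 -8.68] [-0.006  0.004  0.004] rows 1.4 0.0
(0.47, 0.26, 0.2, -103.5) -> [-1.53 15.08 -8.76] [-0.006  0.004  0.004] rows 2.8 0.0
```

View pics/sbz.png

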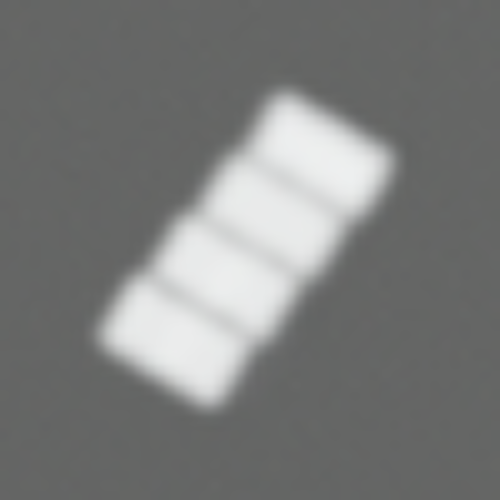

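View pics/sbs.png

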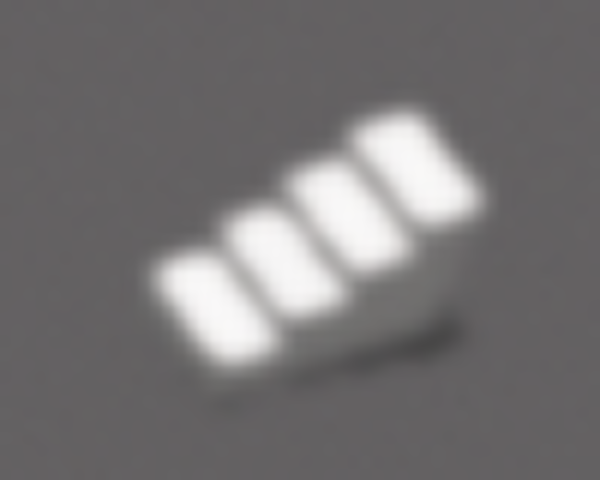

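View pics/w9.png

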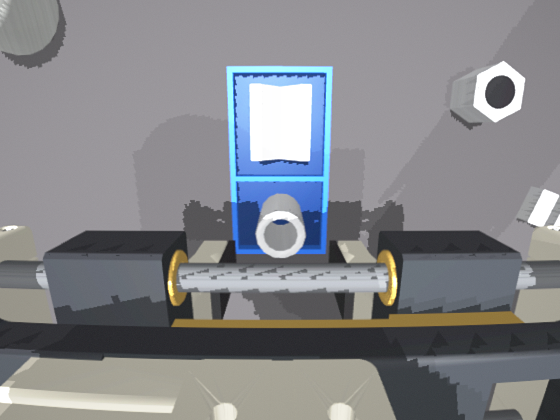

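Request:
move_arm --pt "8 0 1 -4 0 0 -0.15" --pt "8 -1 5 -8 0 0 -0.32" --pt "8 -2.3 10 -9.4 0 0 -0.49" --pt "8 -3.5 15 -9.4 0 0 -0.66" --pt "8 -4.6 20 -9.4 0 0 -0.83" --pt "8 -5.5 24.5 -9.4 0 0 -1 0" --pt "8 -5.9 27.1 -9.4 0 0 -1.15" --pt "8 -5.9 27.1 -9.4 0 0 -1.25"

```text
invalid input
```

Request:
move_arm --pt "8 0 1 -4 0 0 -0.15" --pt "8 -1 5 -8 0 0 -0.32" --pt "8 -2.3 10 -9.4 0 0 -0.49" --pt "8 -3.5 15 -9.4 0 0 -0.66" --pt "8 -4.6 20 -9.4 0 0 -0.83" --pt "8 -5.5 24.5 -9.4 0 0 -1" --pt "8 -5.9 27.1 -9.4 0 0 -1.15" --pt "8 -5.9 27.1 -9.4 0 0 -1.25"

```text
clock: 18.75
tool_pos: [0.3594, 0.3304, 0.1999]
orientation: [-179.9, 0.0, -31.4]
force: [0.6, 0.1, 0.3]
opening: 0.0799
```

Request:
move_arm --pt "8 0 0 0 0 0 0" --pt "8 0 0 0 0 0 0" --pt "8 0 0 0 0 0 0" --pt "8 0 0 0 0 0 0" --pt "8 0 0 0 0 0 0" --pt "8 0 0 0 0 0 0" --pt "8 0 0 0 0 0 0" --pt "8 0 0 0 0 0 0"

```text
clock: 19.75
tool_pos: [0.3609, 0.3297, 0.1994]
orientation: [-180.0, -0.0, -31.7]
force: [-0.2, -0.0, -0.6]
opening: 0.08
```

Run:
```python
from h import *
s=snap("wrist","w10"); state(); im=cv2.imread("pics/w10.png"); cv2.imwrite("pics/w10z.png",cv2.resize(im[70:250,160:420],None,fx=3,fy=3,interpolation=cv2.INTER_CUBIC)); print(proj(s,[[.37,.266,.03]]))
```

```text
t 19.8 pos [0.3608 0.3296 0.1994] rpy [180.     0.   -31.73] F [0.2 0.1 0.1] op 0.0801
[[331.24790938 153.06480363]]
```

View pics/w10z.png

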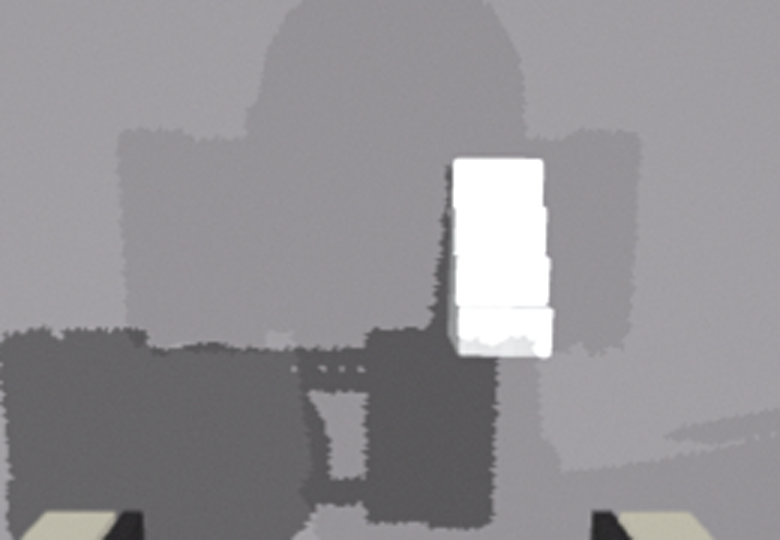

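Run:
```python
from h import *
s=dict(np.load("w10.npz")); f=lambda q,z:plane(s,np.array(q,float)/3+[160,70]-.3,z)
A=f([[453,158],[543,159]],.015); B=f([[457,356],[552,357]],.045); C=f([[457,308],[553,308]],.045); D=f([[456,257],[549,257]],.035)
for n,X in zip("ABCD",(A,B,C,D)): print(n,X.round(4).tolist(),X.mean(0).round(4),np.linalg.norm(X[1]-X[0]).round(4),np.degrees(np.arctan2(*(X[1]-X[0])[1::-1])).round(1))
d=B.mean(0)-A.mean(0); print("len",np.linalg.norm(d[:2]),"xdir",np.degrees(np.arctan2(d[1],d[0])))
c=(A.mean(0)+B.mean(0))/2; print("cen",c, "top",plane(dict(np.load("top0.npz")),[[164.2,309.5]],.032))
```

```text
A [[0.4071, 0.2672, 0.015], [0.3902, 0.2403, 0.015]] [0.3986 0.2538 0.015 ] 0.0317 -122.1
B [[0.3517, 0.3013, 0.045], [0.3346, 0.2742, 0.045]] [0.3431 0.2878 0.045 ] 0.0321 -122.3
C [[0.3657, 0.2931, 0.045], [0.3489, 0.2659, 0.045]] [0.3573 0.2795 0.045 ] 0.032 -121.6
D [[0.3791, 0.2845, 0.035], [0.3626, 0.2576, 0.035]] [0.3709 0.2711 0.035 ] 0.0316 -121.6
len 0.06507154890810138 xdir 148.49938792633097
cen [0.37088444 0.27077183 0.03      ] top [[0.37081152 0.26639523 0.032     ]]
```

Run:
```python
from h import *
go((.3641,.2732,.0145,-31.7))
```

```text
t 19.8 pos [0.3608 0.3296 0.1994] rpy [180.     0.   -31.73] F [0.2 0.1 0.1] op 0.0801
(0.3641, 0.2732, 0.0145, -31.7) -> [ 3.25  4.63 18.49] [ 0.     0.    -0.001] rows 3.1 0.0
```

Request:
move_arm --pt "8 2 3 0 0 0 0" --pt "8 3.2 4.6 3 0 0 0" --pt "8 3.2 4.6 7 0 0 0" --pt "8 3.2 4.6 11 0 0 0" --pt "8 3.2 4.6 12 0 0 0" --pt "8 3.2 4.6 12 0 0 0" --pt "8 3.2 4.6 12 0 0 0" --pt "8 3.2 4.6 12 0 0 0"

```text
clock: 20.8
tool_pos: [0.3643, 0.2745, 0.0806]
orientation: [-179.9, 0.0, -31.7]
force: [0.5, -0.6, -0.1]
opening: 0.0802
```

Run:
```python
from h import *
s=snap("wrist","w11"); im=cv2.imread("pics/w11.png"); cv2.imwrite("pics/w11z.png",im[120:320,160:420].repeat(3,0).repeat(3,1))
go((.3641,.2732,.0145,-31.7)); print(proj(s,[[.3641,.2732,.035],[.3709,.269,.025]]))
```

```text
t 20.85 pos [0.3642 0.2743 0.0804] rpy [-179.88    0.    -31.72] F [ 0.2 -0.2 -0.2] op 0.08
(0.3641, 0.2732, 0.0145, -31.7) -> [0.05 0.12 6.59] [-0.002  0.    -0.   ] rows 1.1 0.0
[[285.74727875 228.06467576]
 [285.66867865 212.82754185]]
```

View pics/w11z.png

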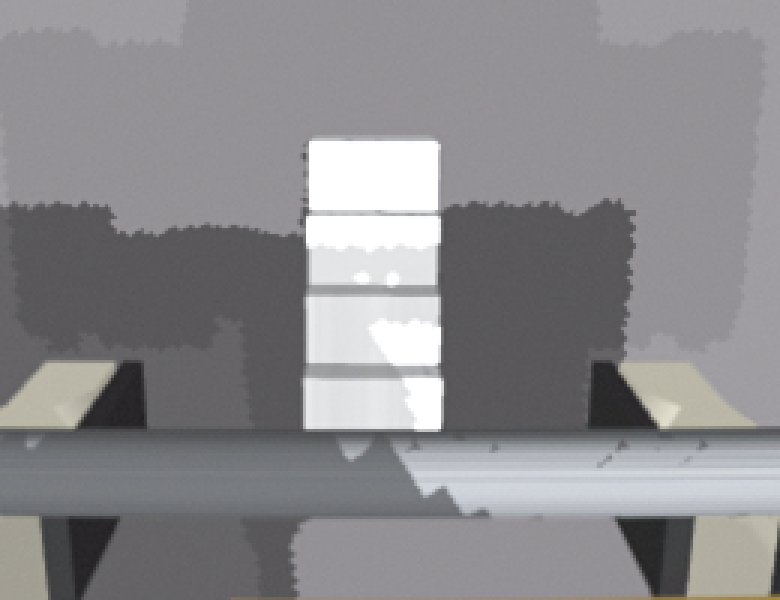

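Request:
move_arm --pt "8 0 0.1 3 0 0 0" --pt "8 0 0.1 5.5 0 0 0" --pt "8 0 0.1 6.6 0 0 0" --pt "8 0 0.1 6.6 0 0 0" --pt "2.4 0 0.1 6.6 0 0 0" --pt "2.4 0 0.1 6.6 0 0 0" --pt "2.4 0 0.1 6.6 0 0 0" --pt "2.4 0 0.1 6.6 0 0 0"

```text
clock: 21.85
tool_pos: [0.3635, 0.2729, 0.0137]
orientation: [-180.0, 0.0, -31.7]
force: [0.1, 0.5, -0.1]
opening: 0.0454
```

Request:
move_arm --pt "2.4 0 0 0 0 0 0" --pt "2.4 0 0 0 0 0 0" --pt "2.4 0 0 0 0 0 0" --pt "2.4 0 0 0 0 0 0" --pt "2.4 0 0 0 0 0 0" --pt "2.4 0 0 0 0 0 0" --pt "2.4 0 0 0 0 0 0" --pt "2.4 0 0 0 0 0 0"

```text
clock: 22.85
tool_pos: [0.3635, 0.273, 0.0135]
orientation: [-180.0, -0.0, -31.7]
force: [0.2, 1.0, 2.7]
opening: 0.03
```

Request:
move_arm --pt "2.4 0 0 -1 0 0 0" --pt "2.4 0 0 -3 0 0 0" --pt "2.4 0 0 -7 0 0 0" --pt "2.4 0 0 -12 0 0 0" --pt "2.4 0 0 -16 0 0 0" --pt "2.4 0 0 -16 0 0 0" --pt "2.4 0 0 -16 0 0 0" --pt "2.4 0 0 -16 0 0 0"

```text
clock: 23.85
tool_pos: [0.3626, 0.2718, 0.172]
orientation: [179.8, 0.0, -31.7]
force: [0.4, 0.1, -3.8]
opening: 0.0301
```

Run:
```python
from h import *
s=snap("wrist","w12")
# tray3 centre (.601,-.1868) yaw -8.8 -> TCP at tray y -57
y=np.radians(81.3); P=lambda k:(.601+k*np.cos(y),-.1868+k*np.sin(y)); print(P(-.057),P(-.065),P(.0135),P(.0785))
go((.5,.12,.175,-60),(.6,-.0868,.175,-98.7),(*P(-.057),.175,-98.7))
```

```text
(np.float64(0.5923781332459085), np.float64(-0.24314415154809496)) (np.float64(0.5911680466839307), np.float64(-0.25105210264256445)) (np.float64(0.6030420210733375), np.float64(-0.17345533252808276)) (np.float64(0.6128739743894067), np.float64(-0.10920322988551834))
t 23.9 pos [0.3628 0.272  0.1721] rpy [ 1.7983e+02  1.0000e-02 -3.1740e+01] F [-0.4 -0.  -3.4] op 0.0297
(0.5, 0.12, 0.175, -60) -> [19.66  5.71 -0.28] [ 0.003 -0.001  0.493] rows 3.3 2.6
(0.6, -0.0868, 0.175, -98.7) -> [39.05 18.03 -0.24] [ 0.003 -0.002  1.169] rows 6.9 6.3
(np.float64(0.5923781332459085), np.float64(-0.24314415154809496), 0.175, -98.7) -> [46.62 31.73 -0.21] [ 0.003 -0.002  1.169] rows 9.0 6.3
```

View pics/w12.png

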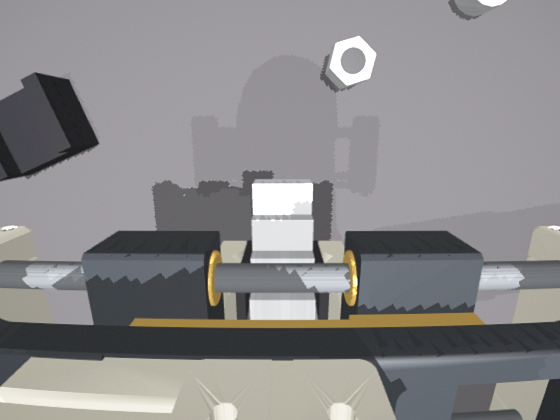

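Request:
move_arm --pt "2.4 6 1.7 0 0 0 0.15" --pt "2.4 12 3.5 0 0 0 0.3" --pt "2.4 18 5.3 0 0 0 0.47" --pt "2.4 23 8 0 0 0 0.64" --pt "2.4 28 11 0 0 0 0.81" --pt "2.4 33 14 0 0 0 0.97" --pt "2.4 37 16.8 0 0 0 1.1" --pt "2.4 39 18 0 0 0 1.17"

```text
clock: 24.9
tool_pos: [0.6004, -0.088, 0.1715]
orientation: [179.8, -0.1, -99.1]
force: [-0.4, 0.4, -4.0]
opening: 0.0299
```

Request:
move_arm --pt "2.4 0 0 0 0 0 0" --pt "2.4 0 0 0 0 0 0" --pt "2.4 0 0 0 0 0 0" --pt "2.4 0 0 0 0 0 0" --pt "2.4 0 0 0 0 0 0" --pt "2.4 0 0 0 0 0 0" --pt "2.4 0 0 0 0 0 0" --pt "2.4 0 0 0 0 0 0"

```text
clock: 25.9
tool_pos: [0.6004, -0.0854, 0.1735]
orientation: [-180.0, 0.0, -98.8]
force: [-0.0, -0.7, -3.8]
opening: 0.0296
```

Run:
```python
from h import *
s=snap("wrist","w13"); state(); im=cv2.imread("pics/w13.png"); cv2.imwrite("pics/w13z.png",cv2.resize(im[0:260,150:450],None,fx=2.2,fy=2.2,interpolation=cv2.INTER_CUBIC))
```

```text
t 25.95 pos [ 0.6004 -0.0854  0.1734] rpy [180.     0.   -98.77] F [ 0.3  0.2 -3.1] op 0.0297
```

View pics/w13z.png

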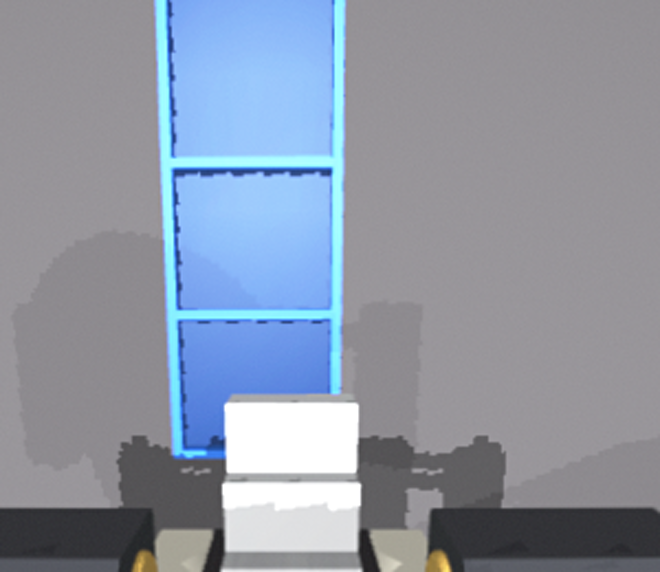

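Run:
```python
from h import *
s=dict(np.load("w13.npz")); f=lambda q,z:plane(s,np.array(q,float)/2.2+[150,0]-.3,z)
A=f([[160,163],[345,163]],.014); B=f([[168,314],[342,314]],.014); print(A,B)
a=A.mean(0);b=B.mean(0); d=b-a; print(np.linalg.norm(d),np.degrees(np.arctan2(d[1],d[0])),np.linalg.norm(A[1]-A[0]),np.linalg.norm(B[1]-B[0]))
u=d/np.linalg.norm(d); print("origin",a+u*.019,b-u*.046)
```

```text
[[ 0.63807078 -0.2088359   0.014     ]
 [ 0.55930219 -0.1964078   0.014     ]] [[ 0.64688019 -0.14509224  0.014     ]
 [ 0.56939035 -0.13300936  0.014     ]]
0.06426941708583238 81.54581753429198 0.07974301486436332 0.07842621486793241
origin [ 0.60147983 -0.18382831  0.014     ] [ 0.60137242 -0.18455096  0.014     ]
```

Run:
```python
from h import *
go((.5927,-.2424,.1,-98.6),(.5927,-.2424,.0185,-98.6))
```

```text
t 25.95 pos [ 0.6004 -0.0854  0.1734] rpy [180.     0.   -98.77] F [ 0.3  0.2 -3.1] op 0.0297
(0.5927, -0.2424, 0.1, -98.6) -> [15.64 -1.63  7.34] [ 0.     0.    -0.003] rows 2.8 0.0
(0.5927, -0.2424, 0.0185, -98.6) -> [15.64 -1.63 15.49] [ 0.     0.    -0.003] rows 3.5 0.0
```

Request:
move_arm --pt "2.4 5 -0.5 1 0 0 0" --pt "2.4 10 -1 2 0 0 0" --pt "2.4 14 -1.5 4 0 0 0" --pt "2.4 15.6 -1.6 7 0 0 0" --pt "2.4 15.6 -1.6 10 0 0 0" --pt "2.4 15.6 -1.6 11.5 0 0 0" --pt "2.4 15.6 -1.6 11.5 0 0 0" --pt "2.4 15.6 -1.6 11.5 0 0 0"

```text
clock: 26.95
tool_pos: [0.5935, -0.2419, 0.0597]
orientation: [-179.9, -0.0, -98.7]
force: [0.3, -0.5, -3.1]
opening: 0.03
```

Run:
```python
from h import *
s=snap("wrist","w14")
go((.5927,-.2424,.0185,-98.6))
```

```text
t 27.0 pos [ 0.5936 -0.2419  0.0599] rpy [-1.7987e+02 -1.0000e-02 -9.8720e+01] F [-0.5 -0.7 -3.2] op 0.0299
(0.5927, -0.2424, 0.0185, -98.6) -> [0.07 0.09 4.14] [-0.002 -0.    -0.002] rows 0.7 0.0
```

View pics/w14.png

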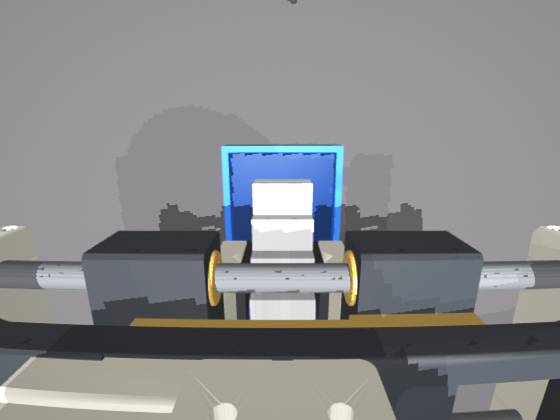

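Centred over the large compartment (walls at columns 226–342, block 252–312). Lowering.

Request:
move_arm --pt "2.4 0 0.1 2 0 0 0" --pt "2.4 0 0.1 3 0 0 0" --pt "2.4 0 0.1 3.8 0 0 0" --pt "2.4 0 0.1 4.1 0 0 0" --pt "2.4 0 0.1 4.2 0 0 0" --pt "2.4 0 0.1 4.2 0 0 0" --pt "2.4 0 0.1 4.2 0 0 0" --pt "2.4 0 0.1 4.2 0 0 0"

```text
clock: 28.0
tool_pos: [0.5916, -0.2418, 0.0175]
orientation: [-180.0, -0.0, -98.7]
force: [-2.9, 2.0, 5.3]
opening: 0.03
```

Request:
move_arm --pt "4.5 0 0 0 0 0 0" --pt "4.5 0 0 0 0 0 0" --pt "4.5 0 0 0 0 0 0" --pt "4.5 0 0 -1 0 0 0" --pt "4.5 0 0 -4 0 0 0" --pt "4.5 0 0 -9 0 0 0" --pt "4.5 0 0 -15 0 0 0" --pt "4.5 0 0 -16 0 0 0"

```text
clock: 29.0
tool_pos: [0.5941, -0.2426, 0.1826]
orientation: [-179.5, -0.0, -98.7]
force: [-0.1, -0.2, -1.4]
opening: 0.0449
```

Run:
```python
from h import *
s=snap("wrist","w15")
go((.52,.02,.18,-101.5),(.44,.23,.18,-101.5))
```

```text
t 29.05 pos [ 0.5934 -0.2423  0.1815] rpy [-1.7958e+02 -2.0000e-02 -9.8740e+01] F [ 0.7 -0.7  0.3] op 0.0445
(0.52, 0.02, 0.18, -101.5) -> [-24.81  11.24   0.06] [-0.007 -0.     0.048] rows 4.4 0.3
(0.44, 0.23, 0.18, -101.5) -> [-4.435e+01  2.234e+01 -3.000e-02] [-0.007 -0.     0.048] rows 7.9 0.3
```

View pics/w15.png

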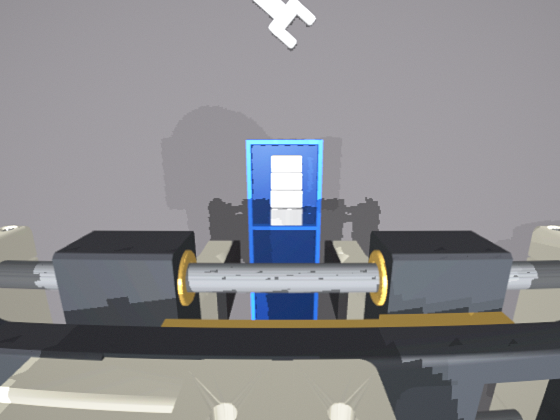

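Request:
move_arm --pt "8 -5.6 2.7 0 0 0 0.02" --pt "8 -11.2 5.4 0 0 0 0.05" --pt "8 -16.8 8.1 0 0 0 0.05" --pt "8 -22.4 10.8 0 0 0 0.05" --pt "8 -28 13.5 0 0 0 0.05" --pt "8 -33.6 16.6 0 0 0 0.05" --pt "8 -39 19.5 0 0 0 0.05" --pt "8 -43.5 21.8 0 0 0 0.05"

```text
clock: 30.05
tool_pos: [0.4408, 0.223, 0.1759]
orientation: [180.0, -0.0, -101.6]
force: [0.0, -0.5, -0.4]
opening: 0.0803
```

Request:
move_arm --pt "8 0 0 0 0 0 0" --pt "8 0 0 0 0 0 0" --pt "8 0 0 0 0 0 0" --pt "8 0 0 0 0 0 0" --pt "8 0 0 0 0 0 0" --pt "8 0 0 0 0 0 0" --pt "8 0 0 0 0 0 0" --pt "8 0 0 0 0 0 0"

```text
clock: 31.05
tool_pos: [0.4423, 0.2213, 0.1764]
orientation: [-180.0, 0.0, -101.6]
force: [-0.2, 0.5, 0.6]
opening: 0.0799
```

Run:
```python
from h import *
s=snap("wrist","w16"); state(); im=cv2.imread("pics/w16.png"); cv2.imwrite("pics/w16z.png",cv2.resize(im[0:240,130:430],None,fx=2.4,fy=2.4,interpolation=cv2.INTER_CUBIC))
b=(s["frame"].min(2)>185).astype(np.uint8); b[235:]=0
for c in cv2.findContours(b,0,2)[0]:
    if cv2.contourArea(c)>400:
        q=cv2.approxPolyDP(cv2.convexHull(c),3,True).reshape(-1,2); N=plane(s,q,.034); m=N.mean(0); print(q.tolist(),m,[np.degrees(np.arctan2(*(n-m)[1::-1])).round(1) for n in N],cv2.minEnclosingCircle(c))
go((.4369,.1525,.18,-101.5),(.4369,.1525,.0145,-101.5))
```

```text
t 31.1 pos [0.4423 0.2213 0.1764] rpy [-180.     -0.   -101.63] F [-0.4 -0.2 -0.6] op 0.0801
[[81, 122], [123, 123], [126, 177], [86, 175]] [0.60015356 0.14073497 0.034     ] [np.float64(-65.4), np.float64(-143.5), np.float64(113.8), np.float64(36.7)] ((103.5, 149.5), 35.531776428222656)
[[275, 103], [293, 116], [291, 140], [271, 149], [253, 138], [253, 115]] [0.43678948 0.15434306 0.034     ] [np.float64(-107.7), np.float64(-163.9), np.float64(133.6), np.float64(73.6), np.float64(16.8), np.float64(-42.6)] ((272.81939697265625, 126.04361724853516), 23.14665985107422)
t 31.1 pos [0.4423 0.2213 0.1764] rpy [-180.     -0.   -101.63] F [-0.4 -0.2 -0.6] op 0.0801
(0.4369, 0.1525, 0.18, -101.5) -> [ 6.85 -0.86 -0.36] [-0.    -0.    -0.002] rows 1.1 0.0
(0.4369, 0.1525, 0.0145, -101.5) -> [ 6.85 -0.86 16.19] [-0.    -0.    -0.002] rows 2.8 0.0
```

View pics/w16z.png

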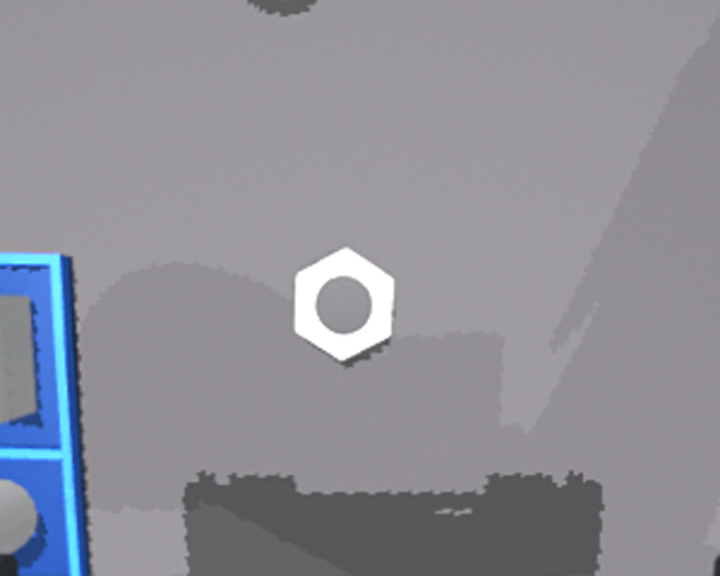

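Request:
move_arm --pt "8 4 -0.5 0 0 0 0.02" --pt "8 6.8 -0.9 0 0 0 0.02" --pt "8 6.8 -0.9 4 0 0 0.02" --pt "8 6.8 -0.9 9 0 0 0.02" --pt "8 6.8 -0.9 13 0 0 0.02" --pt "8 6.8 -0.9 16.2 0 0 0.02" --pt "8 6.8 -0.9 16.2 0 0 0.02" --pt "3 6.8 -0.9 16.2 0 0 0.02"

```text
clock: 32.1
tool_pos: [0.438, 0.1534, 0.0153]
orientation: [-180.0, 0.0, -102.7]
force: [0.2, 1.0, -0.3]
opening: 0.0748
```

Request:
move_arm --pt "3 0 0 0 0 0 0" --pt "3 0 0 0 0 0 0" --pt "3 0 0 0 0 0 0" --pt "3 0 0 0 0 0 0" --pt "3 0 0 0 0 0 0" --pt "3 0 0 0 0 0 0" --pt "3 0 0 0 0 0 0" --pt "3 0 0 0 0 0 0"

```text
clock: 33.1
tool_pos: [0.4375, 0.1529, 0.0147]
orientation: [-180.0, 0.0, -102.8]
force: [-1.1, -0.3, 5.9]
opening: 0.036
```

Run:
```python
from h import *
u=np.array([.1495,.9888]);O=np.array([.6012,-.186])
go((.437,.153,.15,-103),(.52,.05,.17,-98.6),(*(O+.0135*u),.17,-98.6)); print(O+.0135*u,O+.0785*u)
```

```text
t 33.1 pos [0.4375 0.1529 0.0147] rpy [-179.99    0.   -102.76] F [-1.1 -0.3  5.9] op 0.036
(0.437, 0.153, 0.15, -103) -> [  0.     0.04 -13.53] [-0.     0.     0.004] rows 2.2 0.0
(0.52, 0.05, 0.17, -98.6) -> [  8.21 -10.33 -15.53] [-0.     0.    -0.073] rows 3.3 0.4
(np.float64(0.60321825), np.float64(-0.1726512), 0.17, -98.6) -> [ 28.09 -23.36 -15.53] [-0.     0.    -0.073] rows 6.4 0.4
[ 0.60321825 -0.1726512 ] [ 0.61293575 -0.1083792 ]
```

Request:
move_arm --pt "3 0 0 -2 0 0 0" --pt "3 0 0 -7 0 0 0" --pt "3 0 0 -12 0 0 0" --pt "3 3 -3 -15 0 0 0" --pt "3 7.5 -7 -15.5 0 0 -0.03" --pt "3 12 -10.5 -15.5 0 0 -0.07" --pt "3 17 -14 -15.5 0 0 -0.07" --pt "3 22 -18 -15.5 0 0 -0.07"

```text
clock: 34.1
tool_pos: [0.5637, -0.1019, 0.169]
orientation: [180.0, 0.0, -98.8]
force: [1.0, 0.1, -1.7]
opening: 0.0356
```

Run:
```python
from h import *
go((.6032,-.1727,.15,-98.6),(.6032,-.1727,.06,-98.6))
```

```text
t 34.1 pos [ 0.5637 -0.1019  0.169 ] rpy [ 1.7996e+02  1.0000e-02 -9.8760e+01] F [ 1.   0.1 -1.7] op 0.0356
(0.6032, -0.1727, 0.15, -98.6) -> [ 6.4  -4.98  1.9 ] [ 0.001  0.    -0.003] rows 1.3 0.0
(0.6032, -0.1727, 0.06, -98.6) -> [ 6.4  -4.98 10.9 ] [ 0.001  0.    -0.003] rows 2.2 0.0
```

Request:
move_arm --pt "3 3 -2.5 0.5 0 0 0" --pt "3 6 -4.8 1 0 0 0" --pt "3 6.4 -5 4 0 0 0" --pt "3 6.4 -5 8 0 0 0" --pt "3 6.4 -5 10.9 0 0 0" --pt "3 6.4 -5 10.9 0 0 0" --pt "3 6.4 -5 10.9 0 0 0" --pt "3 6.4 -5 10.9 0 0 0"

```text
clock: 35.1
tool_pos: [0.6043, -0.1709, 0.0621]
orientation: [-179.9, 0.0, -98.7]
force: [0.4, 0.4, -2.1]
opening: 0.0361
```

Run:
```python
from h import *
s=snap("wrist","w17")
go((.6032,-.1727,.0195,-98.6))
```

```text
t 35.15 pos [ 0.6042 -0.171   0.0619] rpy [-1.7986e+02  2.0000e-02 -9.8750e+01] F [-1.   0.  -2.1] op 0.0359
(0.6032, -0.1727, 0.0195, -98.6) -> [0.19 0.08 4.24] [-0.002  0.    -0.003] rows 0.7 0.0
```

View pics/w17.png

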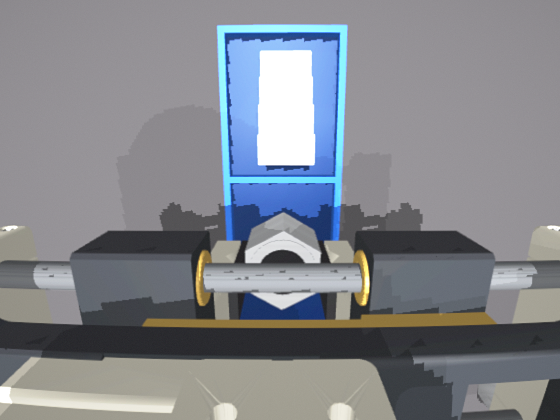

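Request:
move_arm --pt "3 0.2 0.1 2 0 0 0" --pt "3 0.2 0.1 3.5 0 0 0" --pt "3 0.2 0.1 4 0 0 0" --pt "3 0.2 0.1 4.2 0 0 0" --pt "3 0.2 0.1 4.3 0 0 0" --pt "3 0.2 0.1 4.3 0 0 0" --pt "3 0.2 0.1 4.3 0 0 0" --pt "3 0.2 0.1 4.3 0 0 0"

```text
clock: 36.15
tool_pos: [0.6019, -0.1728, 0.0187]
orientation: [-180.0, -0.0, -98.7]
force: [-3.4, 1.5, 6.1]
opening: 0.0358
```

Request:
move_arm --pt "5.2 0 0 0 0 0 0" --pt "5.2 0 0 0 0 0 0" --pt "5.2 0 0 0 0 0 0" --pt "5.2 0 0 -1 0 0 0" --pt "5.2 0 0 -4 0 0 0" --pt "5.2 0 0 -9 0 0 0" --pt "5.2 0 0 -15 0 0 0" --pt "5.2 0 0 -16 0 0 0"

```text
clock: 37.15
tool_pos: [0.6046, -0.1732, 0.1835]
orientation: [-179.5, 0.0, -98.7]
force: [0.4, 0.4, -1.0]
opening: 0.0521
```

Run:
```python
from h import *
s=snap("wrist","w18")
go((.44,.075,.17,-98.6))
```

```text
t 37.2 pos [ 0.6039 -0.173   0.1824] rpy [-1.7959e+02  3.0000e-02 -9.8740e+01] F [0.5 0.1 2.2] op 0.0522
(0.44, 0.075, 0.17, -98.6) -> [-22.02  19.98   1.11] [-0.007  0.001 -0.003] rows 4.8 0.0
```

View pics/w18.png

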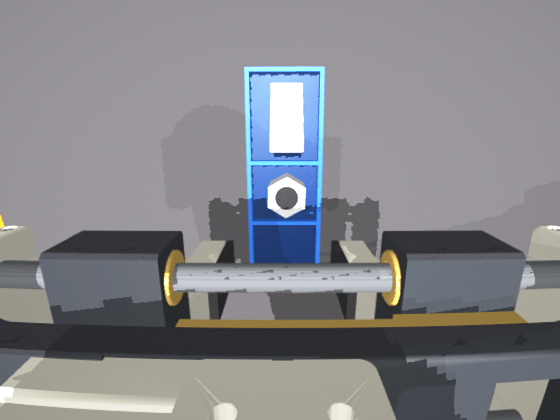

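Nut and stepped block sit well in their compartments (nut at (287,196), block rows 83–152). Now the collar.

Request:
move_arm --pt "8 -4 3.5 0 0 0 0" --pt "8 -8 7.2 0 0 0 0" --pt "8 -12 11 0 0 0 0" --pt "8 -16 14.5 0 0 0 0" --pt "8 -20 18 0 0 0 0" --pt "8 -21.8 19.8 0 0 0 0" --pt "8 -21.8 19.8 0 0 0 0" --pt "8 -21.8 19.8 0 0 0 0"

```text
clock: 38.2
tool_pos: [0.4395, 0.0726, 0.1771]
orientation: [180.0, -0.0, -98.7]
force: [1.2, 0.3, -0.1]
opening: 0.0796
```

Run:
```python
from h import *
s=snap("wrist","w19")
b=(s["frame"].min(2)>185).astype(np.uint8); b[235:]=0
for c in cv2.findContours(b,0,2)[0]:
    if cv2.contourArea(c)>400: print(cv2.minEnclosingCircle(c),plane(s,[cv2.minEnclosingCircle(c)[0]],.03))
print("top",plane(dict(np.load("top0.npz")),[[275.5,277]],.03))
go((.433,.006,.0145,-98.6))
```

```text
((277.6944580078125, 130.875), 23.77211570739746) [[0.43331736 0.00967211 0.03      ]]
top [[0.4329373  0.00426339 0.03      ]]
t 38.25 pos [0.4396 0.0724 0.177 ] rpy [ 1.7997e+02 -3.0000e-02 -9.8790e+01] F [-0.3  0.8  0.1] op 0.08
(0.433, 0.006, 0.0145, -98.6) -> [ 6.65 -0.37 16.26] [ 0.001 -0.001 -0.003] rows 2.8 0.0
```

View pics/w19.png

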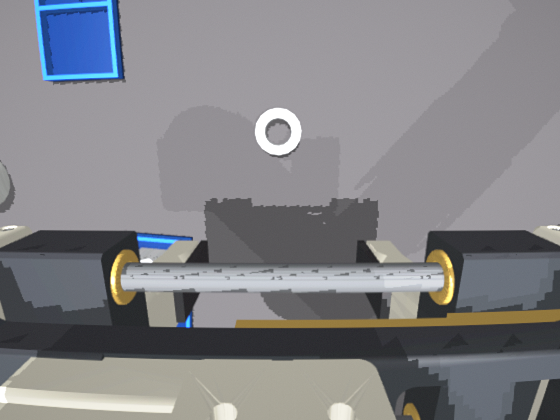

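Request:
move_arm --pt "8 4 -0.2 0 0 0 0" --pt "8 6.5 -0.4 0 0 0 0" --pt "8 6.5 -0.4 4 0 0 0" --pt "8 6.5 -0.4 9 0 0 0" --pt "8 6.5 -0.4 13 0 0 0" --pt "8 6.5 -0.4 16.2 0 0 0" --pt "8 6.5 -0.4 16.2 0 0 0" --pt "3.8 6.5 -0.4 16.2 0 0 0"

```text
clock: 39.25
tool_pos: [0.4343, 0.0077, 0.0161]
orientation: [-180.0, -0.0, -98.8]
force: [-0.9, -0.8, 0.1]
opening: 0.0742
```

Request:
move_arm --pt "3.8 0 0 0 0 0 0" --pt "3.8 0 0 0 0 0 0" --pt "3.8 0 0 0 0 0 0" --pt "3.8 0 0 0 0 0 0" --pt "3.8 0 0 0 0 0 0" --pt "3.8 0 0 0 0 0 0" --pt "3.8 0 0 0 0 0 0" --pt "3.8 0 0 0 0 0 0"

```text
clock: 40.25
tool_pos: [0.4338, 0.0081, 0.0159]
orientation: [-180.0, 0.0, -98.7]
force: [-2.4, 0.2, 7.6]
opening: 0.0429
```

Request:
move_arm --pt "3.8 0 0 -1 0 0 0" --pt "3.8 0 0 -4 0 0 0" --pt "3.8 0 0 -9 0 0 0" --pt "3.8 0 0 -12 0 0 0" --pt "3.8 0 0 -12 0 0 0" --pt "3.8 0 0 -12 0 0 0" --pt "3.8 0 0 -12 0 0 0" --pt "3.8 0 0 -12 0 0 0"

```text
clock: 41.25
tool_pos: [0.433, 0.0077, 0.1345]
orientation: [179.9, -0.1, -98.8]
force: [-0.4, 0.4, -3.4]
opening: 0.043
```

Run:
```python
from h import *
s=snap("wrist","w20")
go((.6129,-.1084,.13,-98.6),(.6129,-.1084,.06,-98.6))
```

```text
t 41.3 pos [0.4332 0.0078 0.1347] rpy [ 1.7992e+02 -5.0000e-02 -9.8770e+01] F [ 0.4  0.2 -1.7] op 0.0427
(0.6129, -0.1084, 0.13, -98.6) -> [  8.75 -19.53   0.45] [ 0.001 -0.001 -0.003] rows 3.4 0.0
(0.6129, -0.1084, 0.06, -98.6) -> [  8.74 -19.54   7.45] [ 0.001 -0.001 -0.003] rows 3.6 0.0
```

View pics/w20.png

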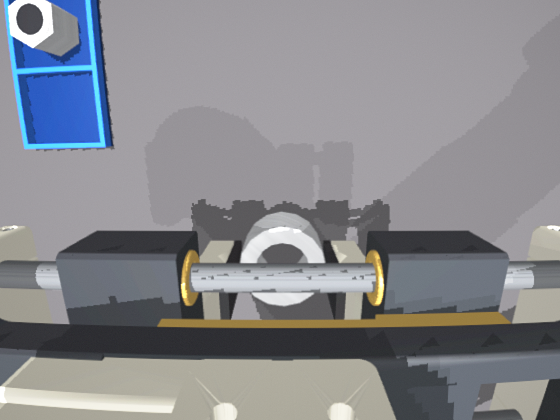

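Request:
move_arm --pt "3.8 2 -5 0 0 0 0" --pt "3.8 4.5 -10 0 0 0 0" --pt "3.8 7 -15 0 0 0 0" --pt "3.8 8.7 -19.4 1 0 0 0" --pt "3.8 8.7 -19.5 4 0 0 0" --pt "3.8 8.7 -19.5 7.4 0 0 0" --pt "3.8 8.7 -19.5 7.4 0 0 0" --pt "3.8 8.7 -19.5 7.4 0 0 0"

```text
clock: 42.3
tool_pos: [0.6137, -0.1077, 0.0622]
orientation: [-180.0, -0.0, -98.7]
force: [0.5, 0.0, -1.3]
opening: 0.0433
```

Run:
```python
from h import *
s=snap("wrist","w21")
go((.6129,-.1084,.0202,-98.6))
```

```text
t 42.35 pos [ 0.6141 -0.1076  0.0629] rpy [-179.89    0.    -98.73] F [ 0.4  0.5 -1.8] op 0.0433
(0.6129, -0.1084, 0.0202, -98.6) -> [0.09 0.12 4.27] [-0.002  0.    -0.002] rows 0.7 0.0
```

View pics/w21.png

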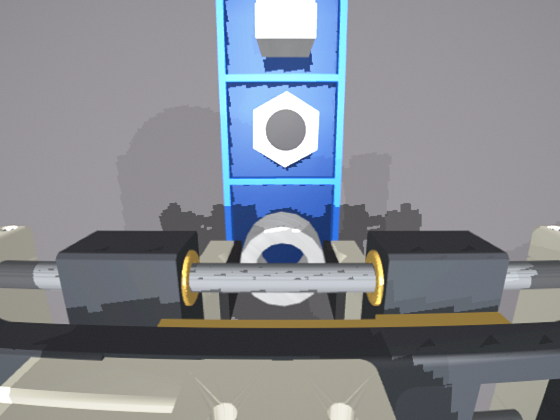

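Run:
```python
from h import *
s=dict(np.load("w21.npz")); u=np.array([.1495,.9888]);O=np.array([.6012,-.186])
for k,z in((.046,.014),(-.019,.014),(.109,.014),(.113,.014),(.0135,.038)): print(k,proj(s,[[*(O+k*u),z]]))
print(plane(s,[[284,181]],.014),plane(s,[[283,77.5]],.014))
```

```text
0.046 [[282.10035772 178.94610037]]
-0.019 [[281.83129259  74.45101045]]
0.109 [[282.32433582 266.69032301]]
0.113 [[282.33735543 271.81214232]]
0.0135 [[281.89881371 128.57202604]]
[[ 0.6070432  -0.13896873  0.014     ]] [[ 0.5979196  -0.20291277  0.014     ]]
```

Request:
move_arm --pt "3.8 0 0.1 2 0 0 0" --pt "3.8 0 0.1 3.5 0 0 0" --pt "3.8 0 0.1 4 0 0 0" --pt "3.8 0 0.1 4.2 0 0 0" --pt "3.8 0 0.1 4.3 0 0 0" --pt "3.8 0 0.1 4.3 0 0 0" --pt "3.8 0 0.1 4.3 0 0 0" --pt "3.8 0 0.1 4.3 0 0 0"

```text
clock: 43.35
tool_pos: [0.6121, -0.1076, 0.02]
orientation: [-180.0, -0.0, -98.7]
force: [-3.9, 1.0, 6.0]
opening: 0.0434
```

Request:
move_arm --pt "6 0 0 0 0 0 0" --pt "6 0 0 0 0 0 0" --pt "6 0 0 0 0 0 0" --pt "6 0 0 -1 0 0 0" --pt "6 0 0 -4 0 0 0" --pt "6 0 0 -9 0 0 0" --pt "6 0 0 -15 0 0 0" --pt "6 0 0 -18 0 0 0"

```text
clock: 44.35
tool_pos: [0.6134, -0.1077, 0.2032]
orientation: [-179.7, 0.0, -98.7]
force: [0.0, -1.1, -0.1]
opening: 0.0601
```

Run:
```python
from h import *
s=snap("wrist","w22")
go((.43,.0,.25,-98.6))
```

```text
t 44.4 pos [ 0.6147 -0.108   0.2065] rpy [-1.7946e+02  4.0000e-02 -9.8720e+01] F [ 1.9 -0.3  4.2] op 0.0603
(0.43, 0.0, 0.25, -98.6) -> [-7.88 19.85 -4.53] [-0.009  0.001 -0.002] rows 3.5 0.1
```

View pics/w22.png

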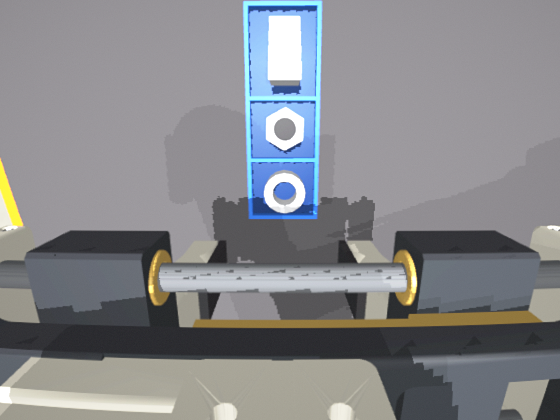

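Request:
move_arm --pt "6 -2 5 -3 0 0 0" --pt "6 -5 10 -4.5 0 0 0" --pt "6 -10 13 -4.5 0 0 0" --pt "6 -16 15 -4.5 0 0 0" --pt "6 -22 15 -4.5 0 0 0" --pt "6 -28 15 -4.5 0 0 0" --pt "6 -34 15 -4.5 0 0 0" --pt "6 -40 15 -4.5 0 0 0"

```text
clock: 45.4
tool_pos: [0.5247, 0.3126, 0.2441]
orientation: [-180.0, 0.0, -98.7]
force: [0.9, 0.1, 1.4]
opening: 0.0599
```

Request:
move_arm --pt "6 -6 1 0 0 0 0" --pt "6 -12 2 0 0 0 0" --pt "6 -18 3 0 0 0 0" --pt "6 -21 4 0 0 0 0" --pt "6 -21 4 0 0 0 0" --pt "6 -21 4 0 0 0 0" --pt "6 -21 4 0 0 0 0" --pt "6 -21 4 0 0 0 0"

```text
clock: 46.4
tool_pos: [0.5177, 0.5234, 0.2441]
orientation: [-180.0, 0.0, -98.8]
force: [0.3, -0.7, 0.3]
opening: 0.0598
```

Run:
```python
from h import *
state()
a=snap("top","t3")["frame"]; b=snap("scene","s3")["frame"]
A=a[160:260,160:410][:,:,::-1]; B=b[120:320,120:400][:,:,::-1]
cv2.imwrite("pics/t3z.png",cv2.resize(A,None,fx=3.1,fy=3.1,interpolation=cv2.INTER_CUBIC)); cv2.imwrite("pics/s3z.png",cv2.resize(B,None,fx=2.8,fy=2.8,interpolation=cv2.INTER_CUBIC))
for n,f,o in(("top",a,np.load("top0.npz")["frame"]),("scene",b,np.load("scene0.npz")["frame"])):
    d=cv2.absdiff(f,o).max(2)
    reg={"top":{"spanner":(430,175,55,55),"black":(68,215,52,42),"tin":(252,120,36,42)},"scene":{"spanner":(135,155,58,22),"black":(405,270,55,50),"tin":(222,248,36,40)}}[n]
    for k,(x,y,w,h) in reg.items(): print(n,k,d[y:y+h,x:x+w].max(),(d[y:y+h,x:x+w]>40).sum())
```

```text
t 46.4 pos [0.5177 0.5234 0.2441] rpy [-1.7998e+02  4.0000e-02 -9.8820e+01] F [ 0.3 -0.7  0.3] op 0.0598
top spanner 3 0
top black 9 0
top tin 3 0
scene spanner 3 0
scene black 10 0
scene tin 2 0
```

View pics/t3z.png

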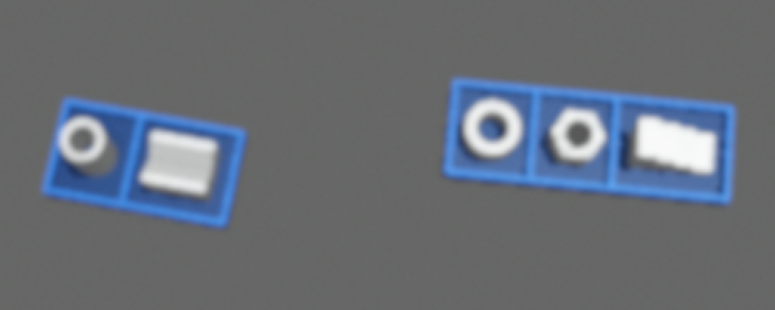

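View pics/s3z.png

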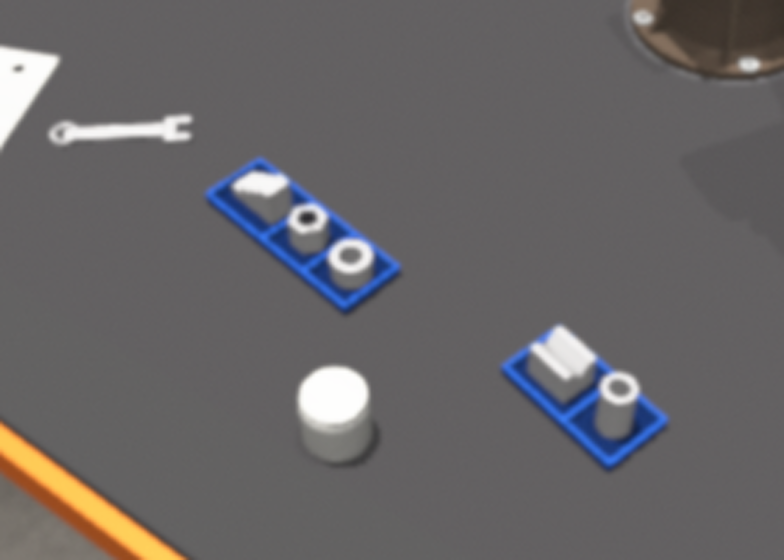

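Run:
```python
from plant import job
print(job.close_job())
```

```text
the job is handed in; nothing more can be done
None
```

I placed all five parts in the order asked and handed the job in at about 46 s of the 122 s allowed.

- **Two-compartment tray:** the V-block is in the large compartment and the sleeve in the small one.
- **Three-compartment tray:** the stepped block is in the large compartment, the nut in the middle one and the collar in the end one.

**Last checks:**
- With the arm well clear, the top and scene pictures show every part upright and inside its compartment. The stepped block stands nearer one end of its compartment, well inside the walls.
- Image differences around the spanner, black block and tin are no more than noise, so they have not moved.
- Every wrist force reading I saw stayed under 10 N.

**Two checks that were not clean:**
- **Camera disagreement:** the wrist and top cameras disagreed by 3–5 mm along y. I used the midpoint, and the grasps and placings came out well centred. The scene camera placed the trays 8–12 mm off the top camera in y, so I used it only to judge by eye.
- **Flatness not measured:** I judged that the parts lie flat from the pictures. For the stepped block, nut and collar, the force also turned to a push on lowering; for the V-block it only eased. For the sleeve there was no such force change; I lowered it another 1 mm before opening the jaws.

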